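# Show sensor modules to the inspection camera, dock and cap them

### The job

Inspect the sensor modules standing on the bench one after another, orange first, then green, then blue (one colour may be missing): hold each upright with its mark centred about 6 cm in front of the inspection camera's lens and show it, squarely and still for a second each, the gold contacts, then the dark window, then the white label. Then stand the module in the middle of the disc of its own colour and press its white cap down until it is fully home. When every module stands capped on its disc, press the red button all the way down to save the report; do not touch the camera, and leave the other things on the bench where they are.

Things in the scene. Friction and masses are not known exactly. Their poses are not given: they have to be found in the camera images.
- module_orange: loose upright orange block 44 x 44 mm, 62 mm high, white cap on top, about 0.15 kg (may be absent). Origin: centre of underside, z up. Marks, each 22 mm out from the axis and 18 mm above the underside: +x side round dark window, +y side five gold contacts, -y side white label; -x side plain. Grip by any two facing sides, fingertips 32 mm or more above the underside
- orange_window (a point): centre of the dark window on the orange module's +x face, 22 mm out from the module's axis, 18 mm above its underside
- orange_contacts (a point): centre of the gold contacts on the orange module's +y face, 22 mm out, 18 mm above the underside
- cap_orange (a joint): travel of the orange module's white cap (40 x 40 x 5 mm plate): 0 = 6 mm proud, 0.006 = fully home, flat on the block. It starts 0 to 2.5 mm down; it slides down stiffly under about 4 N, stops hard when home, and stays where it is left. The top of the cap lies on the module's axis, 73 mm above the underside minus this travel
- pad_orange: fixed orange disc with a black ring, 100 mm across, 3 mm thick, flat on the bench. Origin: centre of its underside; its top is 3 mm above
- module_green: loose upright green block 44 x 44 mm, 62 mm high, white cap on top, about 0.15 kg (may be absent). Origin: centre of underside, z up. Marks, each 22 mm out from the axis and 18 mm above the underside: +x side round dark window, +y side five gold contacts, -y side white label; -x side plain. Grip by any two facing sides, fingertips 32 mm or more above the underside
- green_window (a point): centre of the dark window on the green module's +x face, 22 mm out from the module's axis, 18 mm above its underside
- green_contacts (a point): centre of the gold contacts on the green module's +y face, 22 mm out, 18 mm above the underside
- cap_green (a joint): travel of the green module's white cap (40 x 40 x 5 mm plate): 0 = 6 mm proud, 0.006 = fully home, flat on the block. It starts 0 to 2.5 mm down; it slides down stiffly under about 4 N, stops hard when home, and stays where it is left. The top of the cap lies on the module's axis, 73 mm above the underside minus this travel
- pad_green: fixed green disc with a black ring, 100 mm across, 3 mm thick, flat on the bench. Origin: centre of its underside; its top is 3 mm above
- module_blue: loose upright blue block 44 x 44 mm, 62 mm high, white cap on top, about 0.15 kg (may be absent). Origin: centre of underside, z up. Marks, each 22 mm out from the axis and 18 mm above the underside: +x side round dark window, +y side five gold contacts, -y side white label; -x side plain. Grip by any two facing sides, fingertips 32 mm or more above the underside
- blue_window (a point): centre of the dark window on the blue module's +x face, 22 mm out from the module's axis, 18 mm above its underside
- blue_contacts (a point): centre of the gold contacts on the blue module's +y face, 22 mm out, 18 mm above the underside
- cap_blue (a joint): travel of the blue module's white cap (40 x 40 x 5 mm plate): 0 = 6 mm proud, 0.006 = fully home, flat on the block. It starts 0 to 2.5 mm down; it slides down stiffly under about 4 N, stops hard when home, and stays where it is left. The top of the cap lies on the module's axis, 73 mm above the underside minus this travel
- pad_blue: fixed blue disc with a black ring, 100 mm across, 3 mm thick, flat on the bench. Origin: centre of its underside; its top is 3 mm above
- camera: inspection camera fixed to the bench: white box head on a dark foot, 104 mm high, 70 mm wide, black lens barrel on its -x face. Origin: centre of its underside; it looks along its own -x, roughly towards the robot, turned by up to 0.35 rad. Not to be touched
- camera_lens (a point): centre of the camera's lens glass, 50 mm towards -x from the camera's origin and 70 mm above the bench; same axes as the camera
- save_button (a joint): the red push button, 32 mm across, on a black base: 0 = up, 0.006 m = fully down (about 5 N); springs back up
- save_button_top (a point): centre of the top of the red button; it is pressed straight down
- tape: bystander, loose, to be left alone: yellow tape ring, 84 mm across, 22 mm high. Origin: on its underside
- solvent: bystander, loose, to be left alone: small clear bottle with red cap, 50 mm across, 120 mm high. Origin: on its underside
- flux_jar: bystander, loose, to be left alone: amber jar, 50 mm across, 55 mm high. Origin: on its underside
- dish: bystander, loose, to be left alone: shallow steel dish, 76 mm across, 22 mm high, between the modules and the discs. Origin: on its underside
- wrench: bystander, loose, to be left alone: steel wrench lying near the robot. Origin: on its underside
Mind the look-alikes: they are no part of the job. There is more than one size of the pad_green; the job needs the largest.

How it is judged:
On the way, in this order (a step that is already met when the one before it is completed fails the run):
1. the orange module is held upright with its gold contacts squarely in front of the lens, 4 to 8 cm away and centred within 2 cm (x of orange_contacts in the frame of camera_lens between -0.08 and -0.04 m and x of module_orange in the frame of camera_lens below -0.06 m and y of orange_contacts in the frame of camera_lens between -0.02 and 0.02 m and z of orange_contacts in the frame of camera_lens between -0.02 and 0.02 m and angle between the y axis of module_orange and the x axis of camera, either way round below 0.26 rad and angle between module_orange's own z axis and vertical below 0.26 rad), for 0.6 s.
2. the orange module is held upright with its dark window squarely in front of the lens, 4 to 8 cm away and centred within 2 cm (x of orange_window in the frame of camera_lens between -0.08 and -0.04 m and x of module_orange in the frame of camera_lens below -0.06 m and y of orange_window in the frame of camera_lens between -0.02 and 0.02 m and z of orange_window in the frame of camera_lens between -0.02 and 0.02 m and angle between the x axis of module_orange and the x axis of camera, either way round below 0.26 rad and angle between module_orange's own z axis and vertical below 0.26 rad), for 0.6 s.
3. the orange module is held upright with its white label squarely in front of the lens, 4 to 8 cm away and centred within 2 cm (x of module_orange in the frame of camera_lens between -0.102 and -0.062 m and x of orange_contacts in the frame of camera_lens below -0.082 m and y of module_orange in the frame of camera_lens between -0.02 and 0.02 m and z of module_orange in the frame of camera_lens between -0.038 and 0.002 m and angle between the y axis of module_orange and the x axis of camera, either way round below 0.26 rad and angle between module_orange's own z axis and vertical below 0.26 rad), for 0.6 s.
4. the green module is held upright with its gold contacts squarely in front of the lens, 4 to 8 cm away and centred within 2 cm (x of green_contacts in the frame of camera_lens between -0.08 and -0.04 m and x of module_green in the frame of camera_lens below -0.06 m and y of green_contacts in the frame of camera_lens between -0.02 and 0.02 m and z of green_contacts in the frame of camera_lens between -0.02 and 0.02 m and angle between the y axis of module_green and the x axis of camera, either way round below 0.26 rad and angle between module_green's own z axis and vertical below 0.26 rad), for 0.6 s.
5. the green module is held upright with its dark window squarely in front of the lens, 4 to 8 cm away and centred within 2 cm (x of green_window in the frame of camera_lens between -0.08 and -0.04 m and x of module_green in the frame of camera_lens below -0.06 m and y of green_window in the frame of camera_lens between -0.02 and 0.02 m and z of green_window in the frame of camera_lens between -0.02 and 0.02 m and angle between the x axis of module_green and the x axis of camera, either way round below 0.26 rad and angle between module_green's own z axis and vertical below 0.26 rad), for 0.6 s.
6. the green module is held upright with its white label squarely in front of the lens, 4 to 8 cm away and centred within 2 cm (x of module_green in the frame of camera_lens between -0.102 and -0.062 m and x of green_contacts in the frame of camera_lens below -0.082 m and y of module_green in the frame of camera_lens between -0.02 and 0.02 m and z of module_green in the frame of camera_lens between -0.038 and 0.002 m and angle between the y axis of module_green and the x axis of camera, either way round below 0.26 rad and angle between module_green's own z axis and vertical below 0.26 rad), for 0.6 s.
7. the blue module is held upright with its gold contacts squarely in front of the lens, 4 to 8 cm away and centred within 2 cm (x of blue_contacts in the frame of camera_lens between -0.08 and -0.04 m and x of module_blue in the frame of camera_lens below -0.06 m and y of blue_contacts in the frame of camera_lens between -0.02 and 0.02 m and z of blue_contacts in the frame of camera_lens between -0.02 and 0.02 m and angle between the y axis of module_blue and the x axis of camera, either way round below 0.26 rad and angle between module_blue's own z axis and vertical below 0.26 rad), for 0.6 s.
8. the blue module is held upright with its dark window squarely in front of the lens, 4 to 8 cm away and centred within 2 cm (x of blue_window in the frame of camera_lens between -0.08 and -0.04 m and x of module_blue in the frame of camera_lens below -0.06 m and y of blue_window in the frame of camera_lens between -0.02 and 0.02 m and z of blue_window in the frame of camera_lens between -0.02 and 0.02 m and angle between the x axis of module_blue and the x axis of camera, either way round below 0.26 rad and angle between module_blue's own z axis and vertical below 0.26 rad), for 0.6 s.
9. the blue module is held upright with its white label squarely in front of the lens, 4 to 8 cm away and centred within 2 cm (x of module_blue in the frame of camera_lens between -0.102 and -0.062 m and x of blue_contacts in the frame of camera_lens below -0.082 m and y of module_blue in the frame of camera_lens between -0.02 and 0.02 m and z of module_blue in the frame of camera_lens between -0.038 and 0.002 m and angle between the y axis of module_blue and the x axis of camera, either way round below 0.26 rad and angle between module_blue's own z axis and vertical below 0.26 rad), for 0.6 s.
10. with every module standing on its disc, cap home, the red button is pressed fully down (horizontal distance between module_orange and pad_orange below 0.02 m and z of module_orange in the frame of pad_orange below 0.006 m and angle between each of module_orange, module_green, module_blue's own z axis and vertical below 0.1 rad and linear speed of each of module_orange, module_green, module_blue below 0.02 m/s and value of joint each of cap_orange, cap_green, cap_blue above 0.0045 m and horizontal distance between module_green and pad_green below 0.02 m and z of module_green in the frame of pad_green below 0.006 m and horizontal distance between module_blue and pad_blue below 0.02 m and z of module_blue in the frame of pad_blue below 0.006 m and value of joint save_button above 0.0042 m), for 0.05 s.
At the end, for the whole second after the job is handed in: Every module present stands upright and at rest on the disc of its own colour, its axis within 20 mm of the disc's centre, its cap within 1.5 mm of home (horizontal distance between module_orange and pad_orange below 0.02 m and z of module_orange in the frame of pad_orange below 0.006 m and angle between each of module_orange, module_green, module_blue's own z axis and vertical below 0.1 rad and linear speed of each of module_orange, module_green, module_blue below 0.02 m/s and value of joint each of cap_orange, cap_green, cap_blue above 0.0045 m and horizontal distance between module_green and pad_green below 0.02 m and z of module_green in the frame of pad_green below 0.006 m and horizontal distance between module_blue and pad_blue below 0.02 m and z of module_blue in the frame of pad_blue below 0.006 m); the robot touches nothing.
It fails at once if the camera is touched with more than 3 N (contact force between anything else and camera above 3 N).
It fails at once if a bystander is moved more than 3 cm (distance of any of tape, solvent, flux_jar, dish, wrench from where it was at the start of the episode above 0.03 m).
Of module_orange, module_green, module_blue only 2 to 3 are there at a start; the rules pass over those that are not, and their reading is None.
At some moment in a run one of module_orange, module_green, module_blue may be knocked a few centimetres aside while the robot is not near it.
It also fails if it takes over 210 s, if anything falls off the work surface, if the arm or the gripper's body presses on something with over 40 N, if the wrist force passes 120 N, or if a joint passes its speed limit or range.

### The arm

A 6-joint arm with a two-finger parallel gripper is mounted at the origin on the work surface. World frame = base frame: x ahead of the robot, y to its left, z up, the work surface at z = 0. Lengths are in m, angles in rad, forces in N, time in s.
With the tool pointing down it reaches from about 0.35 to 0.775 m from the base axis. Payload 5.5 kg.
Tool frame: the origin (TCP) lies between the finger pads; the fingertips stand 8 mm ahead of it and the grasp point (between the pads) lies 11 mm behind it; z points along the fingers, y is the line along which they close (so a half turn about z gives the same grasp; the last joint's range is limited). The gripper opens to 85 mm and grips with 20 to 120 N. Pads are 22 mm wide; open, the fingers measure 114 mm over their backs; the gripper's body (76 mm by 85 mm) begins 54 mm behind the grasp point. The pads swing forward as they close: fully open they stand 13 mm farther back than shut.
Start: joints at [1.204, 0.313, 0.046, 1.304, 0, 1.431], TCP at [0.129, 0.56, 0.239] pointing down, gripper open.
Joint ranges: [-2.76, 2.76], [-0.86, 1.69], [-1.03, 1.26], [-2.2, 2.34], [-1.47, 1.5], [-3.14, 3.14]. Speed limits (rad/s): [2.57, 2.57, 3.14, 3.14, 3.14, 3.14].

### API

Orientations are given as a unit quaternion [w, x, y, z].
In Python, from workcell import env gives the robot as it stands.
- The arm moves only by the tool move_arm, never from a script. Its argument "moves" is one flat list of numbers, 5 for each row, row after row: the shift along the world's x, y, z in m, then the turn about the world's z in rad, then the finger opening in m, from 0 to 0.0854. A call has 1 to 12 rows; each row is the pose to reach, as a shift and turn from the pose commanded when the call began; what a row does not reach only later rows make up. A row lasts 1/12 s, in which the tool goes at most 41.7 mm and 7.16 degrees, less where a joint would pass 70% of its speed; a pose out of reach is approached as far as the arm can. A call with a gripper value outside its range is refused whole. The fingers move at their own pace and stop on an object; "newtons" is the grip in N (left out, the last holds). Time passes only in rows, so rows that repeat a pose let the fingers close. It gives the time, the measured TCP pose, the force, the opening and the grip force at its end, in the units of the state.
- env.get_state(): the state, without advancing time (a new reading comes with each control period).
- env.read_camera(name): name is "scene" or "top" or "wrist"; returns a dict with "pixels" (384x512x3 uint8, red, green, blue), "camera_matrix" (3x3 intrinsics, pixels), "distortion" ([k1, k2, p1, p2, k3] as OpenCV has them; the pictures are not rectified), "rvec" (rotation vector, rad) and "tvec" (3), from world to camera coordinates, as OpenCV has them. Camera axes: x right, y down, z forward; pixel columns grow to the right and rows downward; lengths in m; the calibration is good to about 2 mm. A picture is of the moment at which its call begins. There is no depth.
- env.hand_in(): hands the job in; it is judged then, once.
The state is a dict: "clock": time; "joint_pos": joint angles; "qvel": joint speeds; "tau": joint torques, N m; "tcp_pos": TCP position; "orientation": TCP orientation; "wrist_force": force on the tool from outside, world axes, zero at the start; "ft_torque": the same for the moment, N m; "finger_gap": finger opening in m; "grip_force": force on a finger pad.
Only numpy, scipy, OpenCV 4.12 (cv2) and the standard library are available. Lean on these libraries where they do the work, as an engineer would, in place of code of your own. Each camera call takes 0.05 s, during which the arm holds its last target. There are 200 camera calls.

## Working session

There is one attempt and no reset: what is moved stays moved. The work goes in short steps, Python scripts to look and compute and a tool call to move; the robot and the scene stay as the last step left them, time stands still between calls to the robot, and variables do not carry over. Pictures are saved under pics/ and viewed, at most 14 in all, crops included, and the job is handed in when it is done.

Besides the shell and the picture viewer there is one more tool, called after ">>>" by a JSON object that holds its "api" and its "payload". move_arm: Moves the arm, as the interface text tells. Its arguments: {"type":"object","properties":{"moves":{"type":"array"},"newtons":{"type":"number"}},"required":["moves"]}

```bash
mkdir -p pics; ls
cat > h.py <<'E'
import numpy as np, cv2
from workcell import env
def snap(name,fn=None):
    c=env.read_camera(name)
    if fn: cv2.imwrite('pics/'+fn,c['pixels'][:,:,::-1])
    return c
def ray(c,px,z):
    K=np.array(c['camera_matrix'],float);d=np.array(c['distortion'],float)
    p=cv2.undistortPoints(np.array(px,float).reshape(-1,1,2),K,d).reshape(-1,2)
    R=cv2.Rodrigues(np.array(c['rvec'],float))[0];t=np.array(c['tvec'],float).ravel()
    o=-R.T@t; D=np.c_[p,np.ones(len(p))]@R
    return o+D*((z-o[2])/D[:,2])[:,None]
def proj(c,P):
    return cv2.projectPoints(np.array(P,float).reshape(-1,3),np.array(c['rvec'],float),np.array(c['tvec'],float),np.array(c['camera_matrix'],float),np.array(c['distortion'],float))[0].reshape(-1,2)
E
python3 - <<'E'
from h import *
import pickle
a=snap('scene');b=snap('top')
pickle.dump((a,b),open('c0.pkl','wb'))
for n,c in (('scene',a),('top',b)):
    cv2.imwrite(f'pics/{n}0.png',cv2.resize(c['pixels'][:,:,::-1],(800,600),interpolation=cv2.INTER_CUBIC))
    R=cv2.Rodrigues(np.array(c['rvec'],float))[0];print(n,-R.T@np.array(c['tvec']).ravel(),R[2])
print(env.get_state())
E
```

```text
pics
scene [1.16536597 0.53904609 1.08011255] [-0.51927926 -0.38653168 -0.76219572]
top [0.3651474  0.01129021 1.12434087] [ 0.09391067  0.00122187 -0.99557988]
{'clock': 0.1, 'joint_pos': array([1.20441164e+00, 3.13955049e-01, 4.50603709e-02, 1.30357686e+00,
       1.03583372e-05, 1.43119549e+00]), 'qvel': array([ 5.36430122e-06, -4.09643335e-04,  3.43769587e-03,  6.74679037e-04,
       -1.86944710e-03,  5.81614164e-04]), 'tau': array([ 3.35771358e-03, -4.81727278e+01,  2.99243331e+01,  1.27773741e-02,
       -1.08076244e-04,  5.35677401e-06]), 'tcp_pos': array([0.12913092, 0.55985371, 0.23846792]), 'orientation': array([-2.14669616e-04,  1.13149052e-01,  9.93577672e-01, -8.09648148e-04]), 'wrist_force': array([-0.23686131, -0.15514743, -0.31005816]), 'ft_torque': array([ 0.01606581, -0.01511147, -0.0615695 ]), 'grip_force': 0.0, 'finger_gap': 0.08547986082280774}
```

View pics/scene0.png

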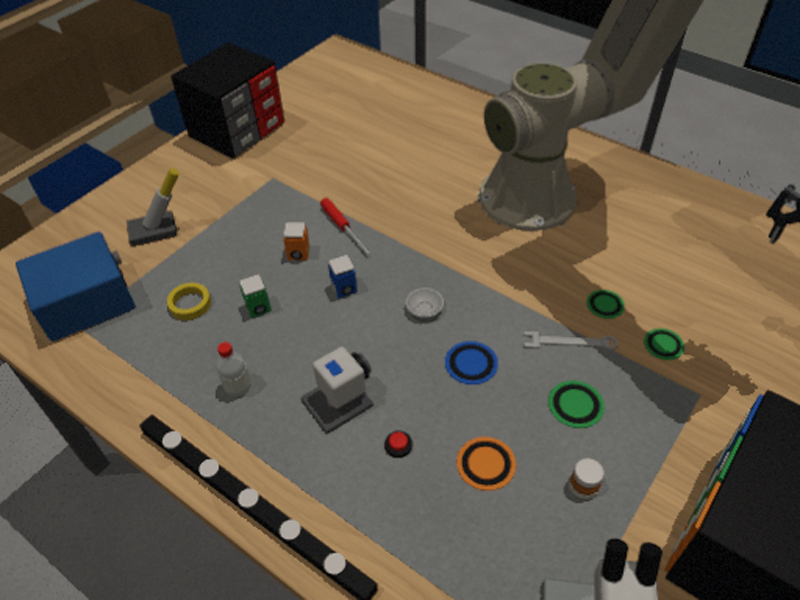

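View pics/top0.png

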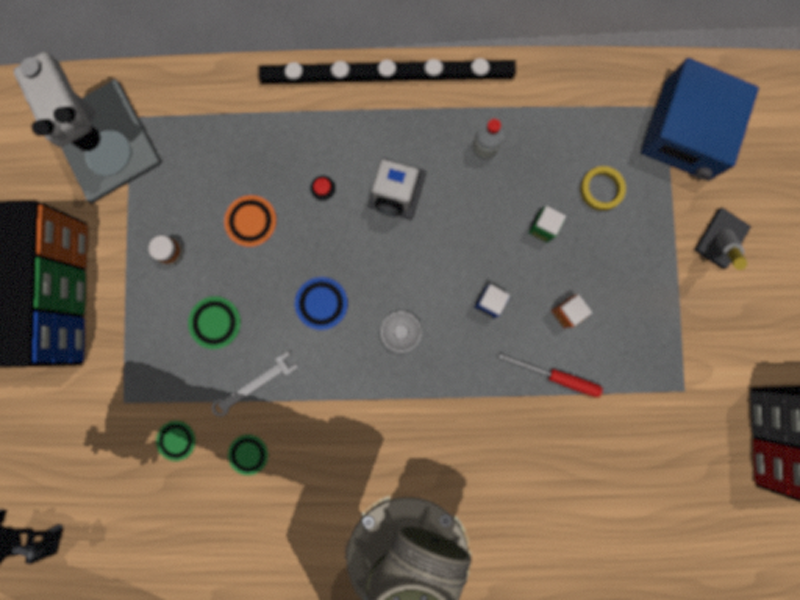

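Scene (800x600 view): orange module at (296,240), green (255,295), blue (343,275), and all three show a dark window. The camera is at (340,380), the button at (398,442), and the orange disc at (486,463). There are three green discs: (576,403), (664,344) and (605,303). The first looks the largest; I'll measure them.

```bash
cat > m.py <<'E'
from h import *
def blobs(c,lo,hi,amin=25):
    hsv=cv2.cvtColor(c['pixels'],cv2.COLOR_RGB2HSV)
    m=cv2.inRange(hsv,np.array(lo),np.array(hi))
    n,l,s,ce=cv2.connectedComponentsWithStats(m)
    return [(s[i,4],ce[i],(l==i).astype(np.uint8)) for i in range(1,n) if s[i,4]>=amin]
E
python3 - <<'E'
from m import *
import pickle
a,b=pickle.load(open('c0.pkl','rb'))
R=dict(orange=((5,150,80),(16,255,255)),green=((50,100,40),(75,255,255)),blue=((105,130,50),(125,255,255)),red=((0,180,80),(4,255,255)),white=((0,0,150),(180,40,255)))
for n,c in (('top',b),('scene',a)):
  for k,(lo,hi) in R.items():
    for A,ce,m in blobs(c,lo,hi):
        cs=max(cv2.findContours(m,cv2.RETR_EXTERNAL,cv2.CHAIN_APPROX_NONE)[0],key=len)
        pts=cs.reshape(-1,2)
        z=.003 if k in('orange','green','blue') else .07
        w=ray(c,pts,z)[:,:2].astype(np.float32)
        (cc,r)=cv2.minEnclosingCircle(w); mr=cv2.minAreaRect(w)
        print(n,k,A,ce.round(1),'circ',np.round(cc,4),round(r,4),'rect',np.round(mr[0],4),np.round(mr[1],4),round(mr[2],1))
# mosaic
f=512/800
def crop(c,x,y,r=28): 
    x,y=int(x*f),int(y*f); return cv2.resize(c['pixels'][y-r:y+r,x-r:x+r,::-1],(260,260),interpolation=cv2.INTER_CUBIC)
t=np.vstack([np.hstack([crop(a,296,240),crop(a,255,295),crop(a,343,275)]),np.hstack([crop(b,572,310),crop(b,548,222),crop(b,396,190,32)])])
cv2.imwrite('pics/mos.png',t)
E
```

```text
top orange 282 [159.6 140.9] circ [0.6327 0.2868] 0.0486 rect [0.6336 0.2872] [0.0949 0.0936] 0.2
top orange 131 [ 24.9 146.3] circ [0.6273 0.7058] 0.0486 rect [0.6273 0.7058] [0.0969 0.0131] 2.9
top orange 363 [159.5 140.9] circ [0.6326 0.2867] 0.0326 rect [0.6321 0.2871] [0.0635 0.0609] 88.6
top orange 25 [ 36.5 150.2] circ [0.615  0.6663] 0.0187 rect [0.6149 0.6679] [0.0373 0.0032] 2.7
top orange 38 [ 46.8 158.8] circ [0.5847 0.6346] 0.0234 rect [0.5848 0.6329] [0.0464 0.0064] 2.3
top orange 53 [359.7 203.3] circ [ 0.4366 -0.3056] 0.02 rect [ 0.4337 -0.3014] [0.0397 0.012 ] 35.1
top green 52 [345.7 148.2] circ [ 0.6021 -0.2709] 0.0215 rect [ 0.5974 -0.2673] [0.0428 0.0161] 53.3
top green 669 [ 35.9 183.2] circ [0.5185 0.6597] 0.0739 rect [0.5185 0.6612] [0.1088 0.1028] 0.1
top green 324 [137.  205.9] circ [0.4393 0.3539] 0.049 rect [0.439  0.3544] [0.0957 0.0933] 44.9
top green 400 [136.6 206. ] circ [0.4391 0.3538] 0.0336 rect [0.439  0.3544] [0.0651 0.0628] 0.3
top green 394 [111.8 282.4] circ [0.2188 0.4269] 0.0366 rect [0.2196 0.4257] [0.069  0.0701] 62.8
top green 146 [158.3 
[... 5074 characters left out ...]
white 91 [109.6 280.7] circ [ 0.9292 -0.1348] 0.0144 rect [ 0.9285 -0.1354] [0.0261 0.0282] 35.8
scene white 210 [376.9 300.9] circ [0.5832 0.442 ] 0.0212 rect [0.5834 0.4422] [0.041  0.0391] 73.2
scene white 102 [133.3 298.9] circ [ 0.9294 -0.048 ] 0.0147 rect [ 0.9293 -0.0475] [0.0273 0.0279] 35.8
scene white 110 [158.5 318. ] circ [0.9291 0.0389] 0.0145 rect [0.9291 0.0389] [0.0258 0.0273] 35.9
scene white 119 [185.3 338.5] circ [0.9294 0.1261] 0.0147 rect [0.9292 0.1262] [0.0276 0.0256] 42.0
scene white 132 [213.9 360.1] circ [0.9293 0.2127] 0.0145 rect [0.929  0.2126] [0.0266 0.0278] 83.0
scene white 361 [402.3 376.8] circ [0.7172 0.5725] 0.0339 rect [0.7079 0.5672] [0.046  0.0651] 35.6
```

View pics/mos.png

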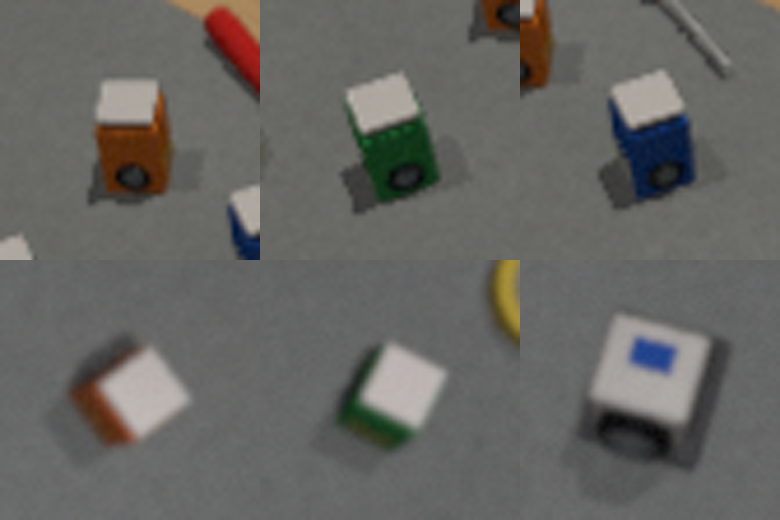

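Mosaic: the windows show in the scene crops of orange (132,176), green (407,176) and blue (667,174), so each window faces the scene camera. The lens barrel points down-left at (637,430) in the top crop. Of the three green discs, the one at scene 800-px (576,403) measures 98 mm and the other two about 70 mm, so pad_green is at (0.439, 0.355). Next I'll triangulate the camera, the button and the tall items.

```bash
cat >> m.py <<'E'
def tri(a,pa,b,pb):
    def l(c,p):
        x=ray(c,[p],0)[0];y=ray(c,[p],.5)[0];d=(y-x)/np.linalg.norm(y-x);return x,d
    x,d=l(a,pa);y,e=l(b,pb)
    s=np.linalg.lstsq(np.c_[d,-e],y-x,rcond=None)[0]
    return ((x+s[0]*d+y+s[1]*e)/2).round(4),np.linalg.norm(x+s[0]*d-y-s[1]*e).round(4)
E
python3 - <<'E'
from m import *
import pickle
a,b=pickle.load(open('c0.pkl','rb'))
print('button',tri(a,(254.5,281.2),b,(205.7,118.9)))
print('bluemark',tri(a,(213.3,235.2),b,(253.2,112.)))
print('flux',tri(a,(376.9,300.9),b,(102.2,158.1)))
# head top rect at z=.104
for c,hi in((b,0),(a,1)):
    cand=[x for x in blobs(c,(0,0,150),(180,40,255)) if 300<x[0]<380 and x[1][0]<300 and x[1][1]>100][0]
    cs=max(cv2.findContours(cand[2],cv2.RETR_EXTERNAL,cv2.CHAIN_APPROX_NONE)[0],key=len).reshape(-1,2)
    print(cv2.minAreaRect(ray(c,cs,.104)[:,:2].astype(np.float32)))
vis=[]
th=-17.5*np.pi/180;ux=np.array([np.cos(th),np.sin(th),0]);uy=np.array([-ux[1],ux[0],0])
for o in [(.673,.007)]:
    O=np.array([*o,0.])
    g=[O-ux*.05+[0,0,.07]]+[O-ux*.05+[0,0,.07]+.016*(np.cos(t)*uy+np.sin(t)*np.array([0,0,1])) for t in np.linspace(0,6.28,13)]
    box=[O+sx*.035*ux+sy*.035*uy+[0,0,z] for z in(0,.104) for sx in(-1,1) for sy in(-1,1)]
    print('lens',g[0])
    ims=[]
    for c,(x,y) in ((a,(218,245)),(b,(254,122))):
        s=8;im=cv2.resize(c['pixels'][y-45:y+45,x-45:x+45,::-1],None,fx=4.4,fy=4.4,interpolation=cv2.INTER_CUBIC)
        for i,p in enumerate(proj(c,g+box)):
            q=((p-[x-45,y-45]+.5)*4.4).astype(int)
            cv2.circle(im,tuple(int(v) for v in q),2,(0,0,255) if i<14 else (0,255,0),-1)
        ims.append(im)
cv2.imwrite('pics/cam.png',np.hstack(ims))
E
```

```text
button (array([0.6916, 0.1465, 0.0186]), np.float64(0.0003))
bluemark (array([0.6827, 0.0064, 0.1043]), np.float64(0.0005))
flux (array([0.5743, 0.4404, 0.0536]), np.float64(0.0006))
((0.6744022965431213, 0.008125338703393936), (0.061911314725875854, 0.05659761652350426), 71.75492095947266)
((0.6757343411445618, 0.009258467704057693), (0.061851080507040024, 0.05742067098617554), 72.76107788085938)
lens [0.62531415 0.02203529 0.07      ]
```

View pics/cam.png

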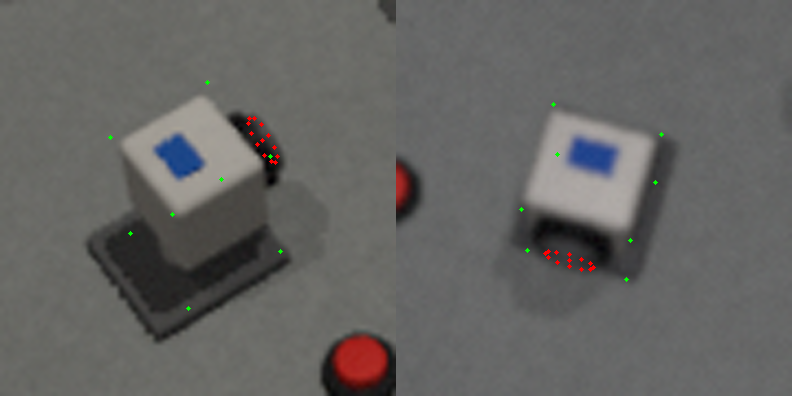

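The red lens guess is a few mm too far forward of the barrel (barrel front in the top crop about (570,250)). The foot corners in the scene crop are (90,243), (158,340) and (290,260). I'll refine the origin from the foot.

Run:
```python
from m import *
import pickle
a,b=pickle.load(open('c0.pkl','rb'))
p=np.array([(90,243),(158,340),(290,260)])/4.4+[173,200]-.5
for z in(.0,.012):
    w=ray(a,p,z);print(w.round(4),'ctr',((w[0]+w[2])/2).round(4),'sizes',np.linalg.norm(w[0]-w[1]),np.linalg.norm(w[1]-w[2]),np.degrees(np.arctan2(*(w[1]-w[2])[1::-1])))
print(tri(a,np.array((262,148))/4.4+[173,200],b,np.array((570,247))/4.4+[209-90,77]))
print(tri(a,np.array((262,148))/4.4+[173,200],b,np.array((570-396,247))/4.4+[209,77]))
s=env.get_state();print(s['clock'],s['tcp_pos'])
```

```text
[[ 0.7168 -0.0532  0.    ]
 [ 0.7457  0.0292  0.    ]
 [ 0.6517  0.0596  0.    ]] ctr [0.6843 0.0032 0.    ] sizes 0.0873265575873972 0.09871457228278585 -17.904317944554734
[[ 0.7217 -0.0466  0.012 ]
 [ 0.7503  0.0349  0.012 ]
 [ 0.6574  0.0649  0.012 ]] ctr [0.6896 0.0092 0.012 ] sizes 0.08635636360597357 0.09761785798929379 -17.904317944554716
(array([0.6314, 0.0232, 0.0678]), np.float64(0.0072))
(array([0.6314, 0.0232, 0.0678]), np.float64(0.0072))
0.1 [0.12913092 0.55985371 0.23846792]
```

>>> {"api": "move_arm", "payload": {"moves": [0.32, -0.36, 0, 0.4, 0.085, 0.32, -0.36, 0, 0.4, 0.085, 0.32, -0.36, 0, 0.4, 0.085, 0.32, -0.36, 0, 0.4, 0.085, 0.32, -0.36, 0, 0.4, 0.085, 0.32, -0.36, 0, 0.4, 0.085, 0.32, -0.36, 0, 0.4, 0.085, 0.32, -0.36, 0, 0.4, 0.085, 0.32, -0.36, 0, 0.4, 0.085, 0.32, -0.36, 0, 0.4, 0.085, 0.32, -0.36, 0, 0.4, 0.085, 0.32, -0.36, 0, 0.4, 0.085], "newtons": 40}}

```text
clock: 1.1
tcp_pos: [0.4508, 0.1978, 0.239]
orientation: [0.0, -0.086, 0.996, -0.0]
wrist_force: [0.9, 1.0, 0.3]
finger_gap: 0.0845
grip_force: 0.0
```

>>> {"api": "move_arm", "payload": {"moves": [-0.007, -0.5, -0.02, 0.438, 0.085, -0.007, -0.5, -0.02, 0.438, 0.085, -0.007, -0.5, -0.02, 0.438, 0.085, -0.007, -0.5, -0.02, 0.438, 0.085, -0.007, -0.5, -0.02, 0.438, 0.085, -0.007, -0.5, -0.02, 0.438, 0.085, -0.007, -0.5, -0.02, 0.438, 0.085, -0.007, -0.5, -0.02, 0.438, 0.085, -0.007, -0.5, -0.02, 0.438, 0.085, -0.007, -0.5, -0.02, 0.438, 0.085, -0.007, -0.5, -0.02, 0.438, 0.085, -0.007, -0.5, -0.02, 0.438, 0.085]}}

```text
clock: 2.1
tcp_pos: [0.4419, -0.2787, 0.2199]
orientation: [-0.0, -0.301, 0.954, 0.0]
wrist_force: [1.6, 0.2, -0.3]
finger_gap: 0.0849
grip_force: 0.0
```

```bash
cat >> m.py <<'E'
COL=dict(orange=(3,18),green=(45,80),blue=(100,128))
def modules(z=.071):
    "white 38-mm caps seen by top and scene; nearest vivid colour names them"
    for n in('top','scene'):
        c=snap(n)
        for A,ce,m in blobs(c,(0,0,140),(180,45,255),60):
            cs=max(cv2.findContours(m,cv2.RETR_EXTERNAL,cv2.CHAIN_APPROX_NONE)[0],key=len).reshape(-1,2)
            r=cv2.minAreaRect(ray(c,cs,z)[:,:2].astype(np.float32))
            if not(.03<min(r[1]) and max(r[1])<.046): continue
            hsv=cv2.cvtColor(c['pixels'],cv2.COLOR_RGB2HSV)
            ring=cv2.dilate(m,np.ones((9,9),np.uint8))>0
            hs=hsv[ring&(hsv[:,:,1]>110)]
            k={q:int(((hs[:,0]>=l)&(hs[:,0]<=h)).sum()) for q,(l,h) in COL.items()}
            print(n,max(k,key=k.get),max(k.values()),np.round(r[0],4),np.round(r[1],3),round(r[2],1))
    s=env.get_state();print('t',s['clock'],s['tcp_pos'].round(4),s['orientation'].round(3),s['finger_gap'])
E
python3 -c "
from m import *
modules()"
```

```text
top orange 32 [0.5728 0.4325] [0.044 0.043] 88.6
scene orange 60 [ 0.4415 -0.3092] [0.038 0.039] 35.4
scene orange 45 [0.583  0.4417] [0.041 0.044] 35.6
t 2.2 [ 0.4423 -0.2825  0.2191] [-0.    -0.298  0.955 -0.001] 0.08503709971217539
```

>>> {"api": "move_arm", "payload": {"moves": [0, 0, 0, 0, 0.085, 0, 0, 0, 0, 0.085, 0, 0, 0, 0, 0.085]}}

```text
clock: 2.45
tcp_pos: [0.4425, -0.2754, 0.2201]
orientation: [-0.0, -0.302, 0.953, 0.001]
wrist_force: [0.6, 0.0, 0.1]
finger_gap: 0.0848
grip_force: 0.0
```

>>> {"api": "move_arm", "payload": {"moves": [0.001, -0.0333, -0.03, 0, 0.085, 0.001, -0.0333, -0.06, 0, 0.085, 0.001, -0.0333, -0.09, 0, 0.085, 0.001, -0.0333, -0.12, 0, 0.085, 0.001, -0.0333, -0.15, 0, 0.085, 0.001, -0.0333, -0.169, 0, 0.085, 0.001, -0.0333, -0.178, 0, 0.085, 0.001, -0.0333, -0.178, 0, 0.085, 0.001, -0.0333, -0.178, 0, 0.085]}}

```text
clock: 3.2
tcp_pos: [0.4442, -0.3093, 0.0429]
orientation: [0.0, -0.302, 0.953, -0.0]
wrist_force: [0.4, -0.6, 0.4]
finger_gap: 0.0852
grip_force: 0.0
```

>>> {"api": "move_arm", "payload": {"moves": [0, 0, 0, 0, 0.03, 0, 0, 0, 0, 0.03, 0, 0, 0, 0, 0.03, 0, 0, 0, 0, 0.03, 0, 0, 0, 0, 0.03, 0, 0, 0, 0, 0.03, 0, 0, 0, 0, 0.03, 0, 0, 0, 0, 0.03, 0, 0, 0, 0, 0.03, 0, 0, 0, 0, 0.03], "newtons": 40}}

```text
clock: 4.03
tcp_pos: [0.4444, -0.3107, 0.0436]
orientation: [0.001, -0.301, 0.954, -0.001]
wrist_force: [-0.9, 1.6, 6.8]
finger_gap: 0.0431
grip_force: 42.1
```

>>> {"api": "move_arm", "payload": {"moves": [0, 0, 0.04, 0, 0.03, 0, 0, 0.08, 0, 0.03, 0, 0, 0.12, -0.1, 0.03, 0, 0, 0.15, -0.22, 0.03, 0.01, 0.04, 0.15, -0.34, 0.03, 0.02, 0.08, 0.15, -0.46, 0.03, 0.03, 0.12, 0.15, -0.58, 0.03, 0.04, 0.16, 0.15, -0.7, 0.03, 0.05, 0.2, 0.15, -0.82, 0.03, 0.06, 0.24, 0.15, -0.94, 0.03, 0.07, 0.28, 0.15, -1.06, 0.03, 0.08, 0.32, 0.15, -1.18, 0.03]}}

```text
clock: 5.03
tcp_pos: [0.5169, -0.0165, 0.1924]
orientation: [0.0, 0.254, 0.967, 0.0]
wrist_force: [0.3, -0.4, -1.5]
finger_gap: 0.0434
grip_force: 42.0
```

>>> {"api": "move_arm", "payload": {"moves": [0.005, 0.02, 0, -0.12, 0.03, 0.01, 0.04, 0, -0.24, 0.03, 0.011, 0.043, 0, -0.36, 0.03, 0.011, 0.043, 0, -0.48, 0.03, 0.011, 0.043, 0, -0.6, 0.03, 0.011, 0.043, 0, -0.72, 0.03, 0.011, 0.043, 0, -0.84, 0.03, 0.011, 0.043, 0, -0.96, 0.03, 0.011, 0.043, 0, -1.08, 0.03, 0.011, 0.043, 0, -1.2, 0.03, 0.011, 0.043, 0, -1.31, 0.03, 0.011, 0.043, 0, -1.31, 0.03]}}

```text
clock: 6.03
tcp_pos: [0.5278, 0.0248, 0.1922]
orientation: [-0.0, 0.789, 0.614, -0.0]
wrist_force: [-0.0, 0.3, -2.3]
finger_gap: 0.0433
grip_force: 42.0
```

>>> {"api": "move_arm", "payload": {"moves": [0.0, 0.022, -0.03, -0.066, 0.03, 0.0, 0.022, -0.06, -0.066, 0.03, 0.006, 0.022, -0.09, -0.066, 0.03, 0.016, 0.022, -0.097, -0.066, 0.03, 0.026, 0.022, -0.097, -0.066, 0.03, 0.026, 0.022, -0.097, -0.066, 0.03, 0.026, 0.022, -0.097, -0.066, 0.03, 0.026, 0.022, -0.097, -0.066, 0.03]}}

```text
clock: 6.7
tcp_pos: [0.5545, 0.0467, 0.0962]
orientation: [0.0, 0.808, 0.589, 0.0]
wrist_force: [0.2, 0.7, -1.2]
finger_gap: 0.0433
grip_force: 41.9
```

Run:
```python
from m import *
a=snap('scene');b=snap('top')
print(env.get_state()['tcp_pos'],env.get_state()['orientation'])
f=lambda c,x,y,r:cv2.resize(c['pixels'][y-r:y+r,x-r:x+r,::-1],(390,390),interpolation=cv2.INTER_CUBIC)
cv2.imwrite('pics/show1.png',np.hstack([f(a,225,225,50),f(b,250,125,50)]))
```

```text
[0.5541355  0.04675139 0.09616334] [3.66329906e-04 8.08309362e-01 5.88757740e-01 4.06329961e-04]
```

View pics/show1.png

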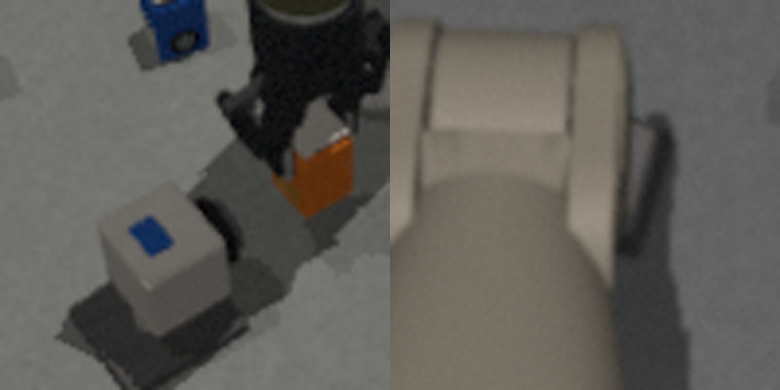

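Scene crop: the orange module is held at (325,175) with its gold-contact side towards the lens (225,225) and its plain side towards the viewer. It is upright with a clear gap. I'll hold here, then turn to the window and the label.

>>> {"api": "move_arm", "payload": {"moves": [0, 0, 0, 0, 0.03, 0, 0, 0, 0, 0.03, 0, 0, 0, 0, 0.03, 0, 0, 0, 0, 0.03, 0, 0, 0, 0, 0.03, 0, 0, 0, 0, 0.03, 0, 0, 0, 0, 0.03, 0, 0, 0, 0, 0.03, 0, 0, 0, 0, 0.03, 0, 0, 0, 0, 0.03, 0, 0, 0, 0, 0.03, 0, 0, 0, 0, 0.03]}}

```text
clock: 7.8
tcp_pos: [0.554, 0.0469, 0.0952]
orientation: [0.0, 0.808, 0.589, 0.0]
wrist_force: [0.2, 0.5, -1.7]
finger_gap: 0.0435
grip_force: 41.9
```

>>> {"api": "move_arm", "payload": {"moves": [0, 0, 0, 0.12, 0.03, 0, 0, 0, 0.24, 0.03, 0, 0, 0, 0.36, 0.03, 0, 0, 0, 0.48, 0.03, 0, 0, 0, 0.6, 0.03, 0, 0, 0, 0.72, 0.03, 0, 0, 0, 0.84, 0.03, 0, 0, 0, 0.96, 0.03, 0, 0, 0, 1.08, 0.03, 0, 0, 0, 1.2, 0.03, 0, 0, 0, 1.32, 0.03, 0, 0, 0, 1.44, 0.03]}}

```text
clock: 8.8
tcp_pos: [0.554, 0.0469, 0.0952]
orientation: [-0.0, 0.217, 0.976, 0.0]
wrist_force: [-0.5, 0.4, -1.7]
finger_gap: 0.0433
grip_force: 41.9
```

>>> {"api": "move_arm", "payload": {"moves": [0, 0, 0, 0.12, 0.03, 0, 0, 0, 0.13, 0.03, 0, 0, 0, 0.13, 0.03, 0, 0, 0, 0.13, 0.03, 0, 0, 0, 0.13, 0.03, 0, 0, 0, 0.13, 0.03, 0, 0, 0, 0.13, 0.03, 0, 0, 0, 0.13, 0.03, 0, 0, 0, 0.13, 0.03, 0, 0, 0, 0.13, 0.03, 0, 0, 0, 0.13, 0.03, 0, 0, 0, 0.13, 0.03]}}

```text
clock: 9.8
tcp_pos: [0.554, 0.0468, 0.0953]
orientation: [0.0, 0.156, 0.988, 0.0]
wrist_force: [-0.6, 0.4, -1.0]
finger_gap: 0.0433
grip_force: 41.9
```

>>> {"api": "move_arm", "payload": {"moves": [0, 0, 0, 0, 0.03, 0, 0, 0, 0.12, 0.03, 0, 0, 0, 0.24, 0.03, 0, 0, 0, 0.36, 0.03, 0, 0, 0, 0.48, 0.03, 0, 0, 0, 0.6, 0.03, 0, 0, 0, 0.72, 0.03, 0, 0, 0, 0.84, 0.03, 0, 0, 0, 0.96, 0.03, 0, 0, 0, 1.08, 0.03, 0, 0, 0, 1.2, 0.03, 0, 0, 0, 1.32, 0.03]}}

```text
clock: 10.8
tcp_pos: [0.554, 0.0468, 0.0953]
orientation: [0.0, -0.485, 0.874, 0.0]
wrist_force: [0.1, -0.4, -1.1]
finger_gap: 0.0433
grip_force: 41.9
```

>>> {"api": "move_arm", "payload": {"moves": [0, 0, 0, 0.12, 0.03, 0, 0, 0, 0.24, 0.03, 0, 0, 0, 0.25, 0.03, 0, 0, 0, 0.25, 0.03, 0, 0, 0, 0.25, 0.03, 0, 0, 0, 0.25, 0.03, 0, 0, 0, 0.25, 0.03, 0, 0, 0, 0.25, 0.03, 0, 0, 0, 0.25, 0.03, 0, 0, 0, 0.25, 0.03, 0, 0, 0, 0.25, 0.03, 0, 0, 0, 0.25, 0.03]}}

```text
clock: 11.8
tcp_pos: [0.554, 0.0468, 0.0952]
orientation: [-0.0, -0.588, 0.809, 0.0]
wrist_force: [-0.1, -0.3, -1.4]
finger_gap: 0.0434
grip_force: 41.9
```

>>> {"api": "move_arm", "payload": {"moves": [0, 0, 0, 0, 0.03, 0, 0, 0, 0, 0.03, 0, 0, 0, 0, 0.03, -0.02, 0, 0, 0, 0.03, -0.04, 0.02, 0.03, 0, 0.03, -0.04, 0.05, 0.06, 0, 0.03, -0.04, 0.08, 0.08, 0, 0.03, -0.04, 0.11, 0.08, 0, 0.03, -0.03, 0.15, 0.08, 0, 0.03, -0.01, 0.18, 0.08, 0, 0.03, 0.02, 0.21, 0.08, 0, 0.03, 0.05, 0.235, 0.08, 0, 0.03]}}

```text
clock: 12.8
tcp_pos: [0.604, 0.2844, 0.1758]
orientation: [0.0, -0.589, 0.808, 0.0]
wrist_force: [0.9, 0.0, -0.6]
finger_gap: 0.0437
grip_force: 42.1
```

>>> {"api": "move_arm", "payload": {"moves": [0.02, 0.005, 0, 0, 0.03, 0.02, 0.005, 0, 0, 0.03, 0.02, 0.005, 0, 0, 0.03]}}

```text
clock: 13.05
tcp_pos: [0.6243, 0.2872, 0.1739]
orientation: [-0.001, -0.588, 0.809, 0.0]
wrist_force: [0.2, -0.3, -2.3]
finger_gap: 0.0432
grip_force: 42.0
```

>>> {"api": "move_arm", "payload": {"moves": [0.009, 0, -0.04, 0, 0.03, 0.009, 0, -0.08, 0, 0.03, 0.009, 0, -0.105, 0, 0.03, 0.009, 0, -0.118, 0, 0.03, 0.009, 0, -0.124, 0, 0.03, 0.009, 0, -0.127, 0, 0.03, 0.009, 0, -0.1275, 0, 0.03, 0.009, 0, -0.1275, 0, 0.03, 0.009, 0, -0.1275, 0, 0.03]}}

```text
clock: 13.8
tcp_pos: [0.6341, 0.2871, 0.0498]
orientation: [0.001, -0.588, 0.809, -0.0]
wrist_force: [-0.1, 0.2, -1.7]
finger_gap: 0.0433
grip_force: 42.0
```

>>> {"api": "move_arm", "payload": {"moves": [0, 0, -0.0015, 0, 0.03, 0, 0, -0.003, 0, 0.03, 0, 0, -0.003, 0, 0.03, 0, 0, -0.003, 0, 0.03]}}

```text
clock: 14.13
tcp_pos: [0.634, 0.2872, 0.0467]
orientation: [0.001, -0.588, 0.809, -0.0]
wrist_force: [-0.8, -0.5, 6.2]
finger_gap: 0.0435
grip_force: 42.9
```

Contact is felt (+6 N). I'll release, rise, and close the fingers above the cap.

>>> {"api": "move_arm", "payload": {"moves": [0, 0, 0, 0, 0.085, 0, 0, 0, 0, 0.085, 0, 0, 0, 0, 0.085, 0, 0, 0, 0, 0.085, 0, 0, 0, 0, 0.085, 0, 0, 0, 0, 0.085, 0, 0, 0.03, 0, 0.085, 0, 0, 0.06, 0, 0.085, 0, 0, 0.065, 0, 0.0, 0, 0, 0.065, 0, 0.0, 0, 0, 0.065, 0, 0.0, 0, 0, 0.065, 0, 0.0]}}

```text
clock: 15.13
tcp_pos: [0.6321, 0.2866, 0.1083]
orientation: [-0.001, -0.588, 0.809, 0.0]
wrist_force: [-0.0, 0.1, 0.2]
finger_gap: 0.0382
grip_force: 0.0
```

>>> {"api": "move_arm", "payload": {"moves": [0, 0, 0, 0, 0, 0, 0, 0, 0, 0, 0, 0, 0, 0, 0, 0, 0, 0, 0, 0, 0, 0, -0.01, 0, 0, 0, 0, -0.02, 0, 0, 0, 0, -0.022, 0, 0, 0, 0, -0.024, 0, 0, 0, 0, -0.026, 0, 0, 0, 0, -0.026, 0, 0, 0, 0, -0.026, 0, 0]}}

```text
clock: 16.05
tcp_pos: [0.6331, 0.2869, 0.0839]
orientation: [0.0, -0.588, 0.809, 0.0]
wrist_force: [0.1, 0.1, 0.5]
finger_gap: 0.0002
grip_force: 0.0
```

>>> {"api": "move_arm", "payload": {"moves": [0, 0, -0.002, 0, 0, 0, 0, -0.004, 0, 0, 0, 0, -0.005, 0, 0, 0, 0, -0.006, 0, 0, 0, 0, -0.007, 0, 0, 0, 0, -0.007, 0, 0, 0, 0, -0.007, 0, 0]}}

```text
clock: 16.63
tcp_pos: [0.6335, 0.287, 0.078]
orientation: [0.001, -0.588, 0.809, -0.0]
wrist_force: [-1.0, -0.5, 6.8]
finger_gap: -0.0002
grip_force: 3.7
```

>>> {"api": "move_arm", "payload": {"moves": [0, 0, -0.001, 0, 0, 0, 0, -0.002, 0, 0, 0, 0, -0.002, 0, 0, 0, 0, -0.002, 0, 0]}}

```text
clock: 16.97
tcp_pos: [0.6336, 0.2871, 0.0779]
orientation: [0.001, -0.588, 0.809, -0.001]
wrist_force: [-4.0, -2.2, 15.9]
finger_gap: -0.0001
grip_force: 8.0
```

>>> {"api": "move_arm", "payload": {"moves": [0, 0, 0.04, 0, 0, 0, 0, 0.08, 0, 0.03, 0, 0, 0.12, 0, 0.085, -0.03, -0.03, 0.15, 0, 0.085, -0.06, -0.06, 0.16, 0, 0.085, -0.09, -0.09, 0.16, -0.05, 0.085, -0.11, -0.125, 0.16, -0.1, 0.085, -0.13, -0.16, 0.16, -0.15, 0.085, -0.14, -0.2, 0.16, -0.18, 0.085, -0.15, -0.24, 0.16, -0.18, 0.085, -0.15, -0.28, 0.16, -0.18, 0.085, -0.15, -0.3, 0.16, -0.18, 0.085]}}

```text
clock: 17.97
tcp_pos: [0.4816, -0.0159, 0.2347]
orientation: [-0.0, -0.512, 0.859, -0.0]
wrist_force: [0.8, -0.2, 1.0]
finger_gap: 0.0848
grip_force: 0.0
```

```bash
python3 -c "
from m import *
modules()
a=snap('scene');b=snap('top')
cv2.imwrite('pics/look2.png',np.vstack([np.hstack([a['pixels'],b['pixels']])[:,:,::-1]])[:, :][::1,::1] if 0 else cv2.resize(np.hstack([a['pixels'],b['pixels']])[:,:,::-1],(800,300)))"
```

```text
top orange 183 [0.6337 0.287 ] [0.04  0.039] 72.1
top green 47 [ 0.6064 -0.2713] [0.038 0.038] 62.0
top orange 0 [ 0.5685 -0.0467] [0.043 0.038] 82.5
top orange 29 [0.5707 0.4331] [0.04 0.04] 45.1
top orange 0 [0.5581 0.0576] [0.035 0.045] 79.9
top orange 0 [ 0.5215 -0.1268] [0.033 0.038] 77.5
top blue 11 [ 0.4652 -0.1641] [0.038 0.039] 61.7
scene blue 59 [ 0.4631 -0.1644] [0.039 0.039] 60.9
scene green 50 [ 0.6054 -0.2706] [0.04  0.039] 61.5
scene orange 177 [0.6351 0.2882] [0.04 0.04] 71.9
scene orange 54 [0.5839 0.4417] [0.042 0.044] 78.6
t 18.0667 [ 0.4827 -0.0166  0.2346] [-0.   -0.51  0.86 -0.  ] 0.08516415997405924
```

View pics/look2.png

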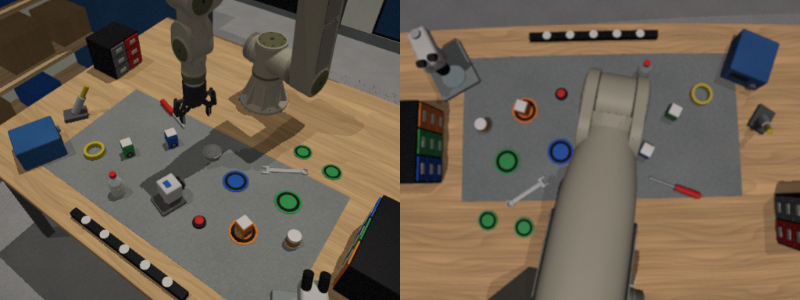

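Orange stands at (0.634, 0.287), central on its disc, and green and blue haven't moved. Next I'll pick green.

>>> {"api": "move_arm", "payload": {"moves": [0.018, -0.036, 0, 0, 0.085, 0.036, -0.073, 0, 0, 0.085, 0.054, -0.109, 0, 0, 0.085, 0.071, -0.146, 0, 0, 0.085, 0.089, -0.182, 0, 0, 0.085, 0.106, -0.219, 0, 0, 0.085, 0.124, -0.255, 0, 0, 0.085, 0.124, -0.255, -0.04, 0, 0.085, 0.124, -0.255, -0.07, 0, 0.085, 0.124, -0.255, -0.1, 0, 0.085, 0.124, -0.255, -0.1, 0, 0.085, 0.124, -0.255, -0.1, 0, 0.085]}}

```text
clock: 19.17
tcp_pos: [0.6061, -0.2658, 0.1326]
orientation: [-0.001, -0.514, 0.858, 0.003]
wrist_force: [0.3, -0.5, 0.7]
finger_gap: 0.0852
grip_force: 0.0
```

>>> {"api": "move_arm", "payload": {"moves": [0, -0.005, -0.03, 0, 0.085, 0, -0.005, -0.06, 0, 0.085, 0, -0.005, -0.08, 0, 0.085, 0, -0.005, -0.09, 0, 0.085, 0, -0.005, -0.09, 0, 0.085, 0, -0.005, -0.09, 0, 0.085]}}

```text
clock: 19.67
tcp_pos: [0.6082, -0.2731, 0.0467]
orientation: [0.0, -0.513, 0.858, -0.001]
wrist_force: [0.6, 0.4, -0.6]
finger_gap: 0.0847
grip_force: 0.0
```

>>> {"api": "move_arm", "payload": {"moves": [-0.002, 0.002, -0.003, 0, 0.085, -0.002, 0.002, -0.003, 0, 0.085, -0.002, 0.002, -0.003, 0, 0.03, -0.002, 0.002, -0.003, 0, 0.03, -0.002, 0.002, -0.003, 0, 0.03, -0.002, 0.002, -0.003, 0, 0.03, -0.002, 0.002, -0.003, 0, 0.03, -0.002, 0.002, -0.003, 0, 0.03, -0.002, 0.002, -0.003, 0, 0.03, -0.002, 0.002, -0.003, 0, 0.03, -0.002, 0.002, -0.003, 0, 0.03, -0.002, 0.002, -0.003, 0, 0.03]}}

```text
clock: 20.67
tcp_pos: [0.6053, -0.2715, 0.0424]
orientation: [0.0, -0.513, 0.858, -0.0]
wrist_force: [-0.6, 0.1, 5.4]
finger_gap: 0.0433
grip_force: 42.2
```

>>> {"api": "move_arm", "payload": {"moves": [0, 0, 0.04, 0, 0.03, 0, 0, 0.08, 0, 0.03, 0, 0, 0.12, -0.1, 0.03, -0.01, 0.02, 0.15, -0.22, 0.03, -0.02, 0.05, 0.15, -0.34, 0.03, -0.03, 0.09, 0.15, -0.46, 0.03, -0.04, 0.13, 0.15, -0.58, 0.03, -0.05, 0.17, 0.15, -0.7, 0.03, -0.06, 0.2, 0.15, -0.82, 0.03, -0.07, 0.24, 0.15, -0.94, 0.03, -0.075, 0.28, 0.15, -1.06, 0.03, -0.075, 0.31, 0.15, -1.18, 0.03]}}

```text
clock: 21.67
tcp_pos: [0.5279, 0.0404, 0.1912]
orientation: [-0.001, 0.051, 0.999, 0.0]
wrist_force: [0.2, -0.0, -1.0]
finger_gap: 0.0433
grip_force: 41.6
```

>>> {"api": "move_arm", "payload": {"moves": [0, 0, 0, -0.12, 0.03, 0, 0, 0, -0.24, 0.03, 0, 0, 0, -0.36, 0.03, 0, 0, 0, -0.48, 0.03, 0, 0, 0, -0.6, 0.03, 0, 0, 0, -0.72, 0.03, 0, 0, 0, -0.84, 0.03, 0, 0, 0, -0.96, 0.03, 0, 0, 0, -1.08, 0.03, 0, 0, 0, -1.2, 0.03, 0, 0, 0, -1.32, 0.03, 0, 0, 0, -1.44, 0.03]}}

```text
clock: 22.67
tcp_pos: [0.5295, 0.0382, 0.1909]
orientation: [-0.001, 0.697, 0.717, -0.0]
wrist_force: [0.3, -0.3, -1.4]
finger_gap: 0.0432
grip_force: 41.7
```

>>> {"api": "move_arm", "payload": {"moves": [0, 0, 0, -0.12, 0.03, 0, 0, 0, -0.24, 0.03, 0, 0, 0, -0.3, 0.03, 0, 0, 0, -0.3, 0.03, 0, 0, 0, -0.3, 0.03]}}

```text
clock: 23.08
tcp_pos: [0.5296, 0.0381, 0.1911]
orientation: [-0.0, 0.794, 0.608, -0.0]
wrist_force: [-0.0, 0.1, -2.0]
finger_gap: 0.0441
grip_force: 41.7
```

>>> {"api": "move_arm", "payload": {"moves": [0, 0.009, -0.03, -0.05, 0.03, 0.0, 0.009, -0.06, -0.05, 0.03, 0.008, 0.009, -0.09, -0.05, 0.03, 0.018, 0.009, -0.096, -0.05, 0.03, 0.0245, 0.009, -0.096, -0.05, 0.03, 0.0245, 0.009, -0.096, -0.05, 0.03, 0.0245, 0.009, -0.096, -0.05, 0.03, 0.0245, 0.009, -0.096, -0.05, 0.03, 0.0245, 0.009, -0.096, -0.05, 0.03, 0.0245, 0.009, -0.096, -0.05, 0.03, 0.0245, 0.009, -0.096, -0.05, 0.03, 0.0245, 0.009, -0.096, -0.05, 0.03]}}

```text
clock: 24.08
tcp_pos: [0.5545, 0.0471, 0.0962]
orientation: [0.0, 0.809, 0.587, 0.0]
wrist_force: [0.7, -0.6, -1.6]
finger_gap: 0.0434
grip_force: 41.8
```

>>> {"api": "move_arm", "payload": {"moves": [0, 0, 0, 0, 0.03, 0, 0, 0, 0, 0.03, 0, 0, 0, 0, 0.03, 0, 0, 0, 0, 0.03, 0, 0, 0, 0, 0.03, 0, 0, 0, 0, 0.03, 0, 0, 0, 0, 0.03, 0, 0, 0, 0, 0.03]}}

```text
clock: 24.75
tcp_pos: [0.5545, 0.0471, 0.0957]
orientation: [0.0, 0.809, 0.587, -0.0]
wrist_force: [-0.3, -0.4, -1.7]
finger_gap: 0.0433
grip_force: 41.8
```

Run:
```python
from m import *
a=snap('scene')
f=lambda c,x,y,r:cv2.resize(c['pixels'][y-r:y+r,x-r:x+r,::-1],(390,390),interpolation=cv2.INTER_CUBIC)
cv2.imwrite('pics/show2.png',f(a,225,225,50))
```

```text
(no output)
```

View pics/show2.png

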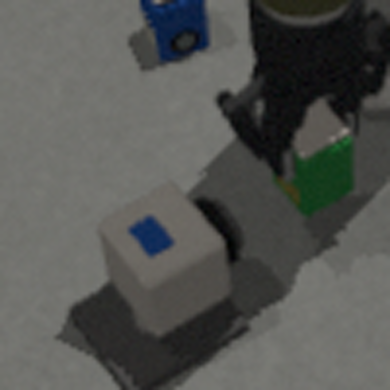

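The green module at (325,175) faces the lens with its gold contacts (288,190), upright and clear. On to the window and the label.

>>> {"api": "move_arm", "payload": {"moves": [0, 0, 0, 0.12, 0.03, 0, 0, 0, 0.24, 0.03, 0, 0, 0, 0.36, 0.03, 0, 0, 0, 0.48, 0.03, 0, 0, 0, 0.6, 0.03, 0, 0, 0, 0.72, 0.03, 0, 0, 0, 0.84, 0.03, 0, 0, 0, 0.96, 0.03, 0, 0, 0, 1.08, 0.03, 0, 0, 0, 1.2, 0.03, 0, 0, 0, 1.32, 0.03, 0, 0, 0, 1.44, 0.03]}}

```text
clock: 25.8
tcp_pos: [0.5545, 0.0471, 0.0957]
orientation: [-0.0, 0.218, 0.976, 0.0]
wrist_force: [-0.3, 0.1, -0.6]
finger_gap: 0.0431
grip_force: 42.1
```

>>> {"api": "move_arm", "payload": {"moves": [0, 0, 0, 0.12, 0.03, 0, 0, 0, 0.13, 0.03, 0, 0, 0, 0.13, 0.03, 0, 0, 0, 0.13, 0.03, 0, 0, 0, 0.13, 0.03, 0, 0, 0, 0.13, 0.03, 0, 0, 0, 0.13, 0.03, 0, 0, 0, 0.13, 0.03, 0, 0, 0, 0.13, 0.03, 0, 0, 0, 0.13, 0.03, 0, 0, 0, 0.13, 0.03, 0, 0, 0, 0.13, 0.03]}}

```text
clock: 26.8
tcp_pos: [0.5545, 0.0471, 0.0957]
orientation: [-0.0, 0.157, 0.988, 0.0]
wrist_force: [-0.2, -0.2, -1.8]
finger_gap: 0.0434
grip_force: 42.1
```

>>> {"api": "move_arm", "payload": {"moves": [0, 0, 0, 0, 0.03, 0, 0, 0, 0.12, 0.03, 0, 0, 0, 0.24, 0.03, 0, 0, 0, 0.36, 0.03, 0, 0, 0, 0.48, 0.03, 0, 0, 0, 0.6, 0.03, 0, 0, 0, 0.72, 0.03, 0, 0, 0, 0.84, 0.03, 0, 0, 0, 0.96, 0.03, 0, 0, 0, 1.08, 0.03, 0, 0, 0, 1.2, 0.03, 0, 0, 0, 1.32, 0.03]}}

```text
clock: 27.8
tcp_pos: [0.5545, 0.0471, 0.0957]
orientation: [-0.0, -0.484, 0.875, 0.0]
wrist_force: [0.6, 1.3, -1.9]
finger_gap: 0.0436
grip_force: 42.1
```

>>> {"api": "move_arm", "payload": {"moves": [0, 0, 0, 0.12, 0.03, 0, 0, 0, 0.24, 0.03, 0, 0, 0, 0.25, 0.03, 0, 0, 0, 0.25, 0.03, 0, 0, 0, 0.25, 0.03, 0, 0, 0, 0.25, 0.03, 0, 0, 0, 0.25, 0.03, 0, 0, 0, 0.25, 0.03, 0, 0, 0, 0.25, 0.03, 0, 0, 0, 0.25, 0.03, 0, 0, 0, 0.25, 0.03, 0, 0, 0, 0.25, 0.03]}}

```text
clock: 28.8
tcp_pos: [0.5545, 0.0471, 0.0958]
orientation: [-0.0, -0.587, 0.81, 0.0]
wrist_force: [-0.5, -0.0, -1.9]
finger_gap: 0.0429
grip_force: 42.1
```

>>> {"api": "move_arm", "payload": {"moves": [0, 0, 0, 0, 0.03, 0, 0, 0, 0, 0.03, 0, 0, 0, 0, 0.03, -0.02, 0, 0, 0, 0.03, -0.05, 0.02, 0.03, 0, 0.03, -0.07, 0.05, 0.06, 0, 0.03, -0.08, 0.085, 0.08, 0, 0.03, -0.09, 0.12, 0.08, 0, 0.03, -0.1, 0.16, 0.08, 0, 0.03, -0.11, 0.2, 0.08, 0, 0.03, -0.115, 0.24, 0.08, 0, 0.03, -0.115, 0.275, 0.08, 0, 0.03]}}

```text
clock: 29.8
tcp_pos: [0.4379, 0.3245, 0.1762]
orientation: [0.0, -0.587, 0.809, 0.0]
wrist_force: [1.1, -1.0, -1.9]
finger_gap: 0.0436
grip_force: 42.1
```

>>> {"api": "move_arm", "payload": {"moves": [0, 0.015, 0, 0, 0.03, 0, 0.033, 0, 0, 0.03, 0, 0.033, 0, 0, 0.03, 0, 0.033, 0, 0, 0.03, 0, 0.033, 0, 0, 0.03]}}

```text
clock: 30.22
tcp_pos: [0.4394, 0.3543, 0.1755]
orientation: [-0.001, -0.586, 0.81, -0.0]
wrist_force: [0.1, -1.4, -1.2]
finger_gap: 0.0436
grip_force: 42.1
```

>>> {"api": "move_arm", "payload": {"moves": [0, 0.0007, -0.04, 0, 0.03, 0, 0.0007, -0.08, 0, 0.03, 0, 0.0007, -0.105, 0, 0.03, 0, 0.0007, -0.12, 0, 0.03, 0, 0.0007, -0.126, 0, 0.03, 0, 0.0007, -0.126, 0, 0.03, 0, 0.0007, -0.126, 0, 0.03]}}

```text
clock: 30.8
tcp_pos: [0.4402, 0.3553, 0.0505]
orientation: [0.0, -0.586, 0.81, -0.0]
wrist_force: [0.3, -0.2, -1.8]
finger_gap: 0.0434
grip_force: 41.9
```

>>> {"api": "move_arm", "payload": {"moves": [0, 0, -0.002, 0, 0.03, 0, 0, -0.0035, 0, 0.03, 0, 0, -0.0045, 0, 0.03, 0, 0, -0.0045, 0, 0.03, 0, 0, -0.0045, 0, 0.03]}}

```text
clock: 31.22
tcp_pos: [0.4397, 0.356, 0.0457]
orientation: [0.0, -0.587, 0.81, 0.0]
wrist_force: [-0.3, -0.3, -1.3]
finger_gap: 0.0432
grip_force: 41.9
```

>>> {"api": "move_arm", "payload": {"moves": [0, 0, -0.001, 0, 0.03, 0, 0, -0.001, 0, 0.03, 0, 0, -0.001, 0, 0.085, 0, 0, -0.001, 0, 0.085, 0, 0, -0.001, 0, 0.085, 0, 0, -0.001, 0, 0.085, 0, 0, -0.001, 0, 0.085, 0, 0, -0.001, 0, 0.085, 0, 0, -0.001, 0, 0.085, 0, 0, 0.03, 0, 0.085, 0, 0, 0.06, 0, 0.085, 0, 0, 0.065, 0, 0.0]}}

```text
clock: 32.22
tcp_pos: [0.4419, 0.3572, 0.1149]
orientation: [0.003, -0.587, 0.81, -0.0]
wrist_force: [0.7, 1.5, -0.1]
finger_gap: 0.0751
grip_force: 0.0
```

>>> {"api": "move_arm", "payload": {"moves": [0, 0, 0, 0, 0, 0, 0, 0, 0, 0, 0, 0, 0, 0, 0, 0, 0, 0, 0, 0, 0, 0, 0, 0, 0, 0, 0, 0, 0, 0, 0, 0, -0.01, 0, 0, 0, 0, -0.018, 0, 0, 0, 0, -0.023, 0, 0, 0, 0, -0.023, 0, 0, 0, 0, -0.023, 0, 0]}}

```text
clock: 33.13
tcp_pos: [0.439, 0.3555, 0.0864]
orientation: [-0.001, -0.587, 0.81, 0.0]
wrist_force: [0.3, -0.1, 0.1]
finger_gap: 0.0001
grip_force: 0.0
```

Now I'll press to about 2 mm below home (TCP 0.076).

>>> {"api": "move_arm", "payload": {"moves": [0, 0, -0.003, 0, 0, 0, 0, -0.005, 0, 0, 0, 0, -0.007, 0, 0, 0, 0, -0.008, 0, 0, 0, 0, -0.009, 0, 0, 0, 0, -0.0105, 0, 0, 0, 0, -0.0105, 0, 0, 0, 0, -0.0105, 0, 0]}}

```text
clock: 33.8
tcp_pos: [0.4399, 0.356, 0.078]
orientation: [0.001, -0.587, 0.81, -0.0]
wrist_force: [-2.1, -1.1, 9.7]
finger_gap: -0.0001
grip_force: 4.8
```

>>> {"api": "move_arm", "payload": {"moves": [0, 0, -0.0012, 0, 0, 0, 0, -0.0012, 0, 0, 0, 0, -0.0012, 0, 0]}}

```text
clock: 34.05
tcp_pos: [0.4399, 0.3561, 0.0779]
orientation: [0.001, -0.587, 0.81, -0.0]
wrist_force: [-3.9, -2.5, 17.3]
finger_gap: 0.0002
grip_force: 8.5
```

>>> {"api": "move_arm", "payload": {"moves": [0, 0, 0.04, 0, 0, 0, 0, 0.08, 0, 0.03, 0, 0, 0.12, 0, 0.085, 0, -0.03, 0.15, 0, 0.085, 0, -0.07, 0.16, 0, 0.085, 0, -0.11, 0.16, -0.05, 0.085, 0, -0.15, 0.16, -0.1, 0.085, 0, -0.19, 0.16, -0.15, 0.085, 0, -0.23, 0.16, -0.18, 0.085, 0, -0.26, 0.16, -0.18, 0.085, 0, -0.29, 0.16, -0.18, 0.085, 0, -0.3, 0.16, -0.18, 0.085]}}

```text
clock: 35.05
tcp_pos: [0.4393, 0.0528, 0.2354]
orientation: [-0.0, -0.51, 0.86, -0.0]
wrist_force: [0.7, 0.3, 0.1]
finger_gap: 0.0846
grip_force: 0.0
```

```bash
python3 -c "
from m import *
modules()"
```

```text
top orange 129 [0.6139 0.3048] [0.04  0.038] 80.5
top orange 29 [0.5714 0.4337] [0.041 0.04 ] 88.6
top blue 15 [ 0.4651 -0.164 ] [0.038 0.039] 61.5
top green 106 [0.44   0.3562] [0.039 0.038] 70.9
scene blue 60 [ 0.4631 -0.1644] [0.039 0.039] 60.9
scene green 128 [0.4409 0.357 ] [0.039 0.04 ] 71.1
scene orange 158 [0.6157 0.3061] [0.04 0.04] 80.9
scene orange 45 [0.583  0.4417] [0.041 0.044] 35.6
t 35.15 [0.4395 0.0544 0.2354] [ 0.   -0.51  0.86  0.  ] 0.08503579296426526
```

The orange module has been knocked to (0.615, 0.305), 26 mm off the disc's centre. I'll put it back after blue. Blue is unmoved, so I'll pick it now.

>>> {"api": "move_arm", "payload": {"moves": [0.004, -0.036, 0, 0, 0.085, 0.008, -0.073, 0, 0, 0.085, 0.012, -0.109, 0, 0, 0.085, 0.016, -0.146, 0, 0, 0.085, 0.02, -0.182, 0, 0, 0.085, 0.0247, -0.217, 0, 0, 0.085, 0.0247, -0.217, -0.04, 0, 0.085, 0.0247, -0.217, -0.08, 0, 0.085, 0.0247, -0.217, -0.1, 0, 0.085, 0.0247, -0.217, -0.1, 0, 0.085, 0.0247, -0.217, -0.1, 0, 0.085]}}

```text
clock: 36.07
tcp_pos: [0.4639, -0.1596, 0.1347]
orientation: [-0.001, -0.512, 0.859, 0.002]
wrist_force: [-0.2, -0.2, 0.3]
finger_gap: 0.0847
grip_force: 0.0
```

>>> {"api": "move_arm", "payload": {"moves": [0, -0.0025, -0.03, 0, 0.085, 0, -0.0025, -0.06, 0, 0.085, 0, -0.0025, -0.08, 0, 0.085, 0, -0.0025, -0.092, 0, 0.085, 0, -0.0025, -0.094, 0, 0.085, 0, -0.0025, -0.094, 0, 0.085]}}

```text
clock: 36.57
tcp_pos: [0.4655, -0.1635, 0.0427]
orientation: [0.0, -0.512, 0.859, -0.001]
wrist_force: [0.6, -0.3, 0.7]
finger_gap: 0.085
grip_force: 0.0
```

>>> {"api": "move_arm", "payload": {"moves": [0, 0, 0, 0, 0.03, 0, 0, 0, 0, 0.03, 0, 0, 0, 0, 0.03, 0, 0, 0, 0, 0.03, 0, 0, 0, 0, 0.03, 0, 0, 0, 0, 0.03, 0, 0, 0, 0, 0.03, 0, 0, 0, 0, 0.03, 0, 0, 0, 0, 0.03, 0, 0, 0, 0, 0.03]}}

```text
clock: 37.4
tcp_pos: [0.4653, -0.1642, 0.043]
orientation: [0.001, -0.511, 0.859, -0.001]
wrist_force: [-0.0, 0.5, 5.8]
finger_gap: 0.0435
grip_force: 41.6
```

>>> {"api": "move_arm", "payload": {"moves": [0, 0, 0.04, 0, 0.03, 0, 0, 0.08, 0, 0.03, 0, 0, 0.12, -0.1, 0.03, 0.01, 0.03, 0.15, -0.22, 0.03, 0.02, 0.06, 0.15, -0.34, 0.03, 0.03, 0.1, 0.15, -0.46, 0.03, 0.04, 0.13, 0.15, -0.58, 0.03, 0.05, 0.16, 0.15, -0.7, 0.03, 0.06, 0.19, 0.15, -0.82, 0.03, 0.064, 0.202, 0.15, -0.94, 0.03, 0.064, 0.202, 0.15, -1.06, 0.03, 0.064, 0.202, 0.15, -1.18, 0.03]}}

```text
clock: 38.4
tcp_pos: [0.5281, 0.0397, 0.1914]
orientation: [-0.0, 0.053, 0.999, 0.0]
wrist_force: [-0.1, -0.6, -1.2]
finger_gap: 0.0436
grip_force: 42.1
```

>>> {"api": "move_arm", "payload": {"moves": [0, 0, 0, -0.12, 0.03, 0, 0, 0, -0.24, 0.03, 0, 0, 0, -0.36, 0.03, 0, 0, 0, -0.48, 0.03, 0, 0, 0, -0.6, 0.03, 0, 0, 0, -0.72, 0.03, 0, 0, 0, -0.84, 0.03, 0, 0, 0, -0.96, 0.03, 0, 0, 0, -1.08, 0.03, 0, 0, 0, -1.2, 0.03, 0, 0, 0, -1.32, 0.03, 0, 0, 0, -1.44, 0.03]}}

```text
clock: 39.4
tcp_pos: [0.5279, 0.0383, 0.1915]
orientation: [-0.0, 0.699, 0.715, -0.0]
wrist_force: [0.5, 0.0, -2.1]
finger_gap: 0.043
grip_force: 42.1
```

>>> {"api": "move_arm", "payload": {"moves": [0, 0, 0, -0.12, 0.03, 0, 0, 0, -0.24, 0.03, 0, 0, 0, -0.35, 0.03, 0, 0, 0, -0.35, 0.03, 0, 0, 0, -0.35, 0.03]}}

```text
clock: 39.82
tcp_pos: [0.528, 0.0383, 0.1915]
orientation: [-0.0, 0.81, 0.586, -0.0]
wrist_force: [0.4, -0.6, -2.2]
finger_gap: 0.0435
grip_force: 42.1
```

C is −18.2°. I'll go in to the show pose and hold.

>>> {"api": "move_arm", "payload": {"moves": [0, 0.009, -0.03, 0, 0.03, 0.0, 0.009, -0.06, 0, 0.03, 0.008, 0.009, -0.09, 0, 0.03, 0.018, 0.009, -0.096, 0, 0.03, 0.026, 0.009, -0.096, 0, 0.03, 0.026, 0.009, -0.096, 0, 0.03, 0.026, 0.009, -0.096, 0, 0.03, 0.026, 0.009, -0.096, 0, 0.03, 0.026, 0.009, -0.096, 0, 0.03, 0.026, 0.009, -0.096, 0, 0.03, 0.026, 0.009, -0.096, 0, 0.03, 0.026, 0.009, -0.096, 0, 0.03]}}

```text
clock: 40.82
tcp_pos: [0.5542, 0.0473, 0.096]
orientation: [0.0, 0.811, 0.585, 0.0]
wrist_force: [-0.4, 0.0, -1.5]
finger_gap: 0.0432
grip_force: 42.1
```

>>> {"api": "move_arm", "payload": {"moves": [0, 0, 0, 0, 0.03, 0, 0, 0, 0, 0.03, 0, 0, 0, 0, 0.03, 0, 0, 0, 0, 0.03, 0, 0, 0, 0, 0.03, 0, 0, 0, 0, 0.03, 0, 0, 0, 0, 0.03, 0, 0, 0, 0, 0.03]}}

```text
clock: 41.48
tcp_pos: [0.5542, 0.0473, 0.0955]
orientation: [0.0, 0.811, 0.585, -0.0]
wrist_force: [0.3, -0.1, -1.1]
finger_gap: 0.0436
grip_force: 42.1
```

Run:
```python
from m import *
a=snap('scene')
f=lambda c,x,y,r:cv2.resize(c['pixels'][y-r:y+r,x-r:x+r,::-1],(390,390),interpolation=cv2.INTER_CUBIC)
cv2.imwrite('pics/show3.png',f(a,225,225,50))
```

```text
(no output)
```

View pics/show3.png

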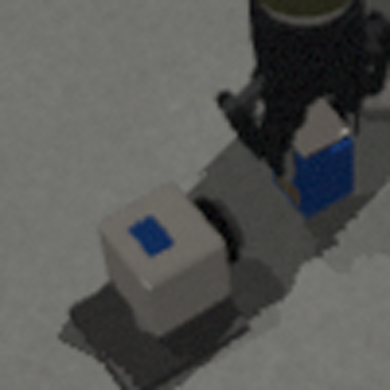

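The blue module at (325,175) shows its gold contacts (288,190) to the lens. Window and label next, then over to the blue disc.

>>> {"api": "move_arm", "payload": {"moves": [0, 0, 0, 0.12, 0.03, 0, 0, 0, 0.24, 0.03, 0, 0, 0, 0.36, 0.03, 0, 0, 0, 0.48, 0.03, 0, 0, 0, 0.6, 0.03, 0, 0, 0, 0.72, 0.03, 0, 0, 0, 0.84, 0.03, 0, 0, 0, 0.96, 0.03, 0, 0, 0, 1.08, 0.03, 0, 0, 0, 1.2, 0.03, 0, 0, 0, 1.32, 0.03, 0, 0, 0, 1.44, 0.03]}}

```text
clock: 42.53
tcp_pos: [0.5542, 0.0473, 0.0956]
orientation: [0.0, 0.221, 0.975, 0.0]
wrist_force: [0.2, -0.7, -2.0]
finger_gap: 0.0433
grip_force: 42.4
```

>>> {"api": "move_arm", "payload": {"moves": [0, 0, 0, 0.12, 0.03, 0, 0, 0, 0.13, 0.03, 0, 0, 0, 0.13, 0.03, 0, 0, 0, 0.13, 0.03, 0, 0, 0, 0.13, 0.03, 0, 0, 0, 0.13, 0.03, 0, 0, 0, 0.13, 0.03, 0, 0, 0, 0.13, 0.03, 0, 0, 0, 0.13, 0.03, 0, 0, 0, 0.13, 0.03, 0, 0, 0, 0.13, 0.03, 0, 0, 0, 0.13, 0.03]}}

```text
clock: 43.53
tcp_pos: [0.5542, 0.0473, 0.0955]
orientation: [0.0, 0.16, 0.987, 0.0]
wrist_force: [0.1, 0.5, -2.3]
finger_gap: 0.0436
grip_force: 42.4
```

>>> {"api": "move_arm", "payload": {"moves": [0, 0, 0, 0, 0.03, 0, 0, 0, 0.12, 0.03, 0, 0, 0, 0.24, 0.03, 0, 0, 0, 0.36, 0.03, 0, 0, 0, 0.48, 0.03, 0, 0, 0, 0.6, 0.03, 0, 0, 0, 0.72, 0.03, 0, 0, 0, 0.84, 0.03, 0, 0, 0, 0.96, 0.03, 0, 0, 0, 1.08, 0.03, 0, 0, 0, 1.2, 0.03, 0, 0, 0, 1.32, 0.03]}}

```text
clock: 44.53
tcp_pos: [0.5542, 0.0473, 0.0956]
orientation: [-0.0, -0.481, 0.877, 0.0]
wrist_force: [0.6, -1.2, -2.5]
finger_gap: 0.0433
grip_force: 42.4
```

>>> {"api": "move_arm", "payload": {"moves": [0, 0, 0, 0.12, 0.03, 0, 0, 0, 0.24, 0.03, 0, 0, 0, 0.25, 0.03, 0, 0, 0, 0.25, 0.03, 0, 0, 0, 0.25, 0.03, 0, 0, 0, 0.25, 0.03, 0, 0, 0, 0.25, 0.03, 0, 0, 0, 0.25, 0.03, 0, 0, 0, 0.25, 0.03, 0, 0, 0, 0.25, 0.03, 0, 0, 0, 0.25, 0.03, 0, 0, 0, 0.25, 0.03]}}

```text
clock: 45.53
tcp_pos: [0.5542, 0.0473, 0.0955]
orientation: [-0.0, -0.584, 0.811, 0.0]
wrist_force: [1.6, -0.4, -1.0]
finger_gap: 0.0433
grip_force: 42.4
```

>>> {"api": "move_arm", "payload": {"moves": [0, 0, 0, 0, 0.03, 0, 0, 0, 0, 0.03, 0, 0, 0, 0, 0.03, -0.02, 0, 0, 0, 0.03, -0.05, 0.02, 0.02, 0, 0.03, -0.07, 0.05, 0.03, 0, 0.03, -0.083, 0.08, 0.03, 0, 0.03, -0.083, 0.1045, 0.03, 0, 0.03, -0.083, 0.1045, 0.03, 0, 0.03, -0.083, 0.1045, 0.03, 0, 0.03, -0.083, 0.1045, 0.03, 0, 0.03, -0.083, 0.1045, 0.03, 0, 0.03]}}

```text
clock: 46.53
tcp_pos: [0.4714, 0.1511, 0.1254]
orientation: [-0.0, -0.584, 0.812, -0.0]
wrist_force: [-0.4, 0.5, -1.1]
finger_gap: 0.0432
grip_force: 42.3
```

>>> {"api": "move_arm", "payload": {"moves": [0, 0.0005, -0.035, 0, 0.03, 0, 0.0005, -0.06, 0, 0.03, 0, 0.0005, -0.073, 0, 0.03, 0, 0.0005, -0.077, 0, 0.03, 0, 0.0005, -0.0795, 0, 0.03, 0, 0.0005, -0.0795, 0, 0.03, 0, 0.0005, -0.0795, 0, 0.03, 0, 0.0005, -0.0795, 0, 0.03, 0, 0.0005, -0.0795, 0, 0.03]}}

```text
clock: 47.28
tcp_pos: [0.472, 0.152, 0.0465]
orientation: [0.001, -0.584, 0.812, -0.0]
wrist_force: [-0.0, 0.4, -2.0]
finger_gap: 0.0431
grip_force: 42.2
```

>>> {"api": "move_arm", "payload": {"moves": [0, 0, -0.0012, 0, 0.03, 0, 0, -0.0012, 0, 0.03, 0, 0, -0.0012, 0, 0.085, 0, 0, -0.0012, 0, 0.085, 0, 0, -0.0012, 0, 0.085, 0, 0, -0.0012, 0, 0.085, 0, 0, -0.0012, 0, 0.085, 0, 0, -0.0012, 0, 0.085, 0, 0, -0.0012, 0, 0.085, 0, 0, 0.03, 0, 0.085, 0, 0, 0.06, 0, 0.085, 0, 0, 0.065, 0, 0.0]}}

```text
clock: 48.28
tcp_pos: [0.4738, 0.1528, 0.1153]
orientation: [0.003, -0.585, 0.811, -0.001]
wrist_force: [0.5, 0.6, -0.1]
finger_gap: 0.0753
grip_force: 0.0
```

>>> {"api": "move_arm", "payload": {"moves": [0, 0, 0, 0, 0, 0, 0, 0, 0, 0, 0, 0, 0, 0, 0, 0, 0, 0, 0, 0, 0, 0, 0, 0, 0, 0, 0, 0, 0, 0, 0, 0, -0.01, 0, 0, 0, 0, -0.018, 0, 0, 0, 0, -0.023, 0, 0, 0, 0, -0.023, 0, 0, 0, 0, -0.023, 0, 0]}}

```text
clock: 49.2
tcp_pos: [0.4706, 0.1522, 0.0872]
orientation: [-0.001, -0.584, 0.811, 0.0]
wrist_force: [0.7, 0.6, 0.6]
finger_gap: -0.0002
grip_force: 0.0
```

>>> {"api": "move_arm", "payload": {"moves": [0, 0, -0.003, 0, 0, 0, 0, -0.005, 0, 0, 0, 0, -0.007, 0, 0, 0, 0, -0.008, 0, 0, 0, 0, -0.009, 0, 0, 0, 0, -0.0105, 0, 0, 0, 0, -0.012, 0, 0, 0, 0, -0.012, 0, 0, 0, 0, -0.012, 0, 0]}}

```text
clock: 49.95
tcp_pos: [0.4717, 0.1524, 0.0779]
orientation: [0.001, -0.584, 0.811, -0.0]
wrist_force: [-4.1, -1.2, 17.9]
finger_gap: -0.0001
grip_force: 8.6
```

>>> {"api": "move_arm", "payload": {"moves": [0, 0, 0.04, 0, 0, 0, 0, 0.08, 0, 0.03, 0, 0, 0.12, 0, 0.085, 0, 0, 0.15, 0.08, 0.085, 0, 0, 0.15, 0.16, 0.085, -0.03, -0.03, 0.15, 0.16, 0.085, -0.05, -0.06, 0.15, 0.16, 0.085, -0.05, -0.08, 0.15, 0.16, 0.085, -0.05, -0.08, 0.15, 0.16, 0.085]}}

```text
clock: 50.7
tcp_pos: [0.42, 0.07, 0.2258]
orientation: [-0.001, -0.646, 0.763, -0.0]
wrist_force: [0.8, 0.2, -0.3]
finger_gap: 0.0853
grip_force: 0.0
```

```bash
python3 -c "
from m import *
modules(.070)"
```

```text
top orange 130 [0.6145 0.305 ] [0.04  0.039] 81.4
top orange 29 [0.5716 0.4341] [0.041 0.04 ] 88.6
top green 109 [0.4404 0.356 ] [0.04  0.039] 71.1
scene blue 118 [0.4731 0.1528] [0.041 0.038] 71.7
scene green 128 [0.4402 0.3569] [0.039 0.04 ] 71.1
scene orange 157 [0.6151 0.3059] [0.04 0.04] 80.9
scene orange 45 [0.5824 0.4416] [0.041 0.044] 35.6
t 50.8 [0.4212 0.0719 0.2259] [ 0.    -0.647  0.763  0.   ] 0.08527036745717265
```

>>> {"api": "move_arm", "payload": {"moves": [0.024, 0.029, 0, 0, 0.085, 0.048, 0.058, 0, 0, 0.085, 0.072, 0.087, 0, 0, 0.085, 0.097, 0.117, 0, 0, 0.085, 0.121, 0.146, 0, 0, 0.085, 0.145, 0.175, 0, 0, 0.085, 0.17, 0.205, 0, 0, 0.085, 0.194, 0.234, 0, 0, 0.085, 0.194, 0.234, -0.04, 0, 0.085, 0.194, 0.234, -0.08, 0, 0.085, 0.194, 0.234, -0.09, 0, 0.085, 0.194, 0.234, -0.09, 0, 0.085]}}

```text
clock: 51.8
tcp_pos: [0.6116, 0.3063, 0.1304]
orientation: [-0.005, -0.648, 0.762, 0.002]
wrist_force: [-0.1, -0.4, -0.1]
finger_gap: 0.0849
grip_force: 0.0
```

>>> {"api": "move_arm", "payload": {"moves": [0, 0, 0, 0, 0.085, 0, 0, 0, 0, 0.085]}}

```text
clock: 51.97
tcp_pos: [0.6161, 0.3068, 0.1385]
orientation: [0.001, -0.647, 0.762, -0.0]
wrist_force: [0.3, 0.2, -0.4]
finger_gap: 0.085
grip_force: 0.0
```

>>> {"api": "move_arm", "payload": {"moves": [-0.0005, -0.0005, -0.03, 0, 0.085, -0.0005, -0.0005, -0.06, 0, 0.085, -0.0005, -0.0005, -0.08, 0, 0.085, -0.0005, -0.0005, -0.09, 0, 0.085, -0.0005, -0.0005, -0.09, 0, 0.085, -0.0005, -0.0005, -0.09, 0, 0.085, -0.0005, -0.0005, -0.09, 0, 0.085]}}

```text
clock: 52.55
tcp_pos: [0.6165, 0.3064, 0.0489]
orientation: [0.002, -0.647, 0.762, -0.001]
wrist_force: [0.6, 0.6, 0.0]
finger_gap: 0.0849
grip_force: 0.0
```

>>> {"api": "move_arm", "payload": {"moves": [0, 0, 0, 0, 0.03, 0, 0, 0, 0, 0.03, 0, 0, 0, 0, 0.03, 0, 0, 0, 0, 0.03, 0, 0, 0, 0, 0.03, 0, 0, 0, 0, 0.03, 0, 0, 0, 0, 0.03, 0, 0, 0, 0, 0.03, 0, 0, 0, 0, 0.03, 0, 0, 0, 0, 0.03]}}

```text
clock: 53.38
tcp_pos: [0.6153, 0.3061, 0.0471]
orientation: [0.001, -0.647, 0.762, -0.0]
wrist_force: [-1.5, 0.1, 5.8]
finger_gap: 0.0433
grip_force: 42.3
```

>>> {"api": "move_arm", "payload": {"moves": [0, 0, 0.008, 0, 0.03, 0, 0, 0.01, 0, 0.03, 0.009, -0.009, 0.01, 0, 0.03, 0.018, -0.0185, 0.01, 0, 0.03, 0.018, -0.0185, 0.01, 0, 0.03, 0.018, -0.0185, 0.004, 0, 0.03, 0.018, -0.0185, 0.001, 0, 0.03, 0.018, -0.0185, -0.0005, 0, 0.03, 0.018, -0.0185, -0.0005, 0, 0.03, 0.018, -0.0185, -0.0005, 0, 0.03]}}

```text
clock: 54.22
tcp_pos: [0.6331, 0.2867, 0.047]
orientation: [0.0, -0.647, 0.762, -0.001]
wrist_force: [-1.0, -3.2, 8.8]
finger_gap: 0.0432
grip_force: 42.9
```

>>> {"api": "move_arm", "payload": {"moves": [0, 0, 0, 0, 0.085, 0, 0, 0, 0, 0.085, 0, 0, 0, 0, 0.085, 0, 0, 0, 0, 0.085, 0, 0, 0, 0, 0.085, 0, 0, 0, 0, 0.085, 0, 0, 0, 0, 0.085, 0, 0, 0.03, 0, 0.085, 0, 0, 0.06, 0, 0.085, 0, 0, 0.09, 0, 0.085, -0.02, -0.02, 0.11, 0, 0.0, -0.04, -0.05, 0.12, 0, 0.0]}}

```text
clock: 55.22
tcp_pos: [0.5947, 0.2393, 0.1688]
orientation: [0.003, -0.649, 0.761, -0.001]
wrist_force: [0.9, -0.3, 0.1]
finger_gap: 0.0635
grip_force: 0.0
```

>>> {"api": "move_arm", "payload": {"moves": [-0.03, -0.03, 0, 0, 0, -0.06, -0.06, 0, 0, 0, -0.09, -0.09, 0, 0, 0, -0.12, -0.12, 0, 0, 0, -0.15, -0.15, 0, 0, 0, -0.15, -0.15, 0, 0, 0, -0.15, -0.15, 0, 0, 0]}}

```text
clock: 55.8
tcp_pos: [0.4407, 0.0861, 0.1658]
orientation: [-0.0, -0.646, 0.763, 0.0]
wrist_force: [0.3, 1.1, 0.8]
finger_gap: 0.0001
grip_force: 0.0
```

```bash
python3 -c "
from m import *
modules(.070)
a=snap('scene')
cv2.imwrite('pics/fin.png',cv2.resize(a['pixels'][120:384,80:432,::-1],(800,600)))
b=snap('top');A=[x for x in blobs(a,(0,180,80),(4,255,255)) if abs(x[1][0]-254)<9 and abs(x[1][1]-281)<9];B=[x for x in blobs(b,(0,180,80),(4,255,255)) if abs(x[1][0]-205)<9 and abs(x[1][1]-119)<9]
print(len(A),len(B)); 
if A and B: print(tri(a,A[0][1],b,B[0][1]))
"
```

```text
top orange 167 [0.6332 0.2856] [0.039 0.04 ] 84.5
top orange 28 [0.5716 0.4341] [0.041 0.04 ] 88.6
top green 115 [0.4399 0.3561] [0.04  0.038] 71.1
scene blue 119 [0.4732 0.1531] [0.04  0.039] 71.7
scene green 130 [0.4402 0.3569] [0.039 0.04 ] 71.1
scene orange 176 [0.6337 0.2873] [0.039 0.041] 81.9
scene orange 45 [0.5824 0.4416] [0.041 0.044] 35.6
t 55.9 [0.4437 0.0873 0.1662] [ 0.001 -0.647  0.762 -0.001] -2.240449862509425e-05
1 1
(array([0.692 , 0.1469, 0.0168]), np.float64(0.0003))
```

View pics/fin.png

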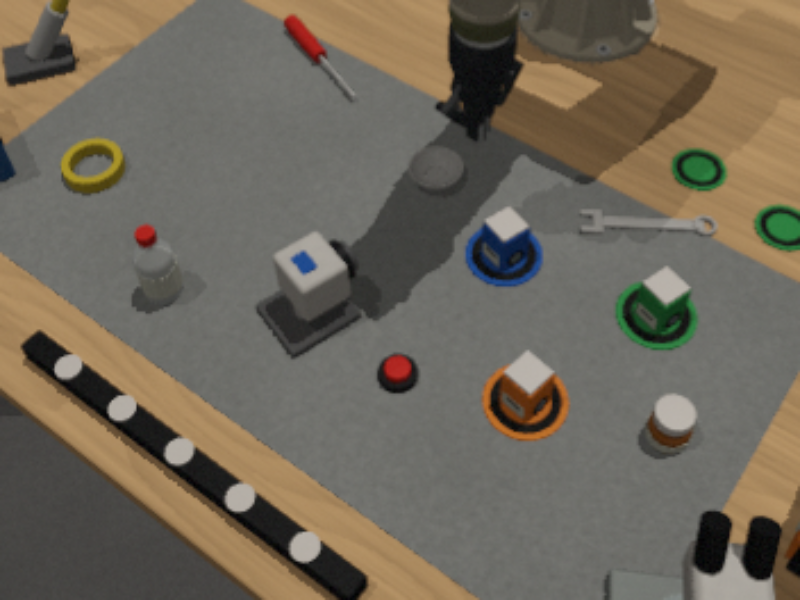

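All three modules stand on their discs (orange (525,385), green (660,300), blue (505,240)). The bystanders are in place, and the button is free at (398,372), world (0.692, 0.147). Next I'll press it.

>>> {"api": "move_arm", "payload": {"moves": [0.035, 0.009, 0, 0, 0, 0.071, 0.018, 0, 0, 0, 0.107, 0.027, 0, 0, 0, 0.143, 0.035, 0, 0, 0, 0.179, 0.044, 0, 0, 0, 0.215, 0.052, 0, 0, 0, 0.25, 0.0607, 0, 0, 0, 0.25, 0.0607, -0.04, 0, 0, 0.25, 0.0607, -0.08, 0, 0, 0.25, 0.0607, -0.11, 0, 0, 0.25, 0.0607, -0.115, 0, 0, 0.25, 0.0607, -0.115, 0, 0]}}

```text
clock: 57.0
tcp_pos: [0.6907, 0.1488, 0.0466]
orientation: [-0.003, -0.648, 0.762, 0.002]
wrist_force: [-0.0, 0.2, 0.2]
finger_gap: 0.0001
grip_force: 0.0
```

>>> {"api": "move_arm", "payload": {"moves": [0, 0, 0, 0, 0, 0, 0, 0, 0, 0, 0, 0, 0, 0, 0]}}

```text
clock: 57.25
tcp_pos: [0.6948, 0.1484, 0.0538]
orientation: [0.002, -0.648, 0.762, -0.001]
wrist_force: [0.1, -0.9, -0.0]
finger_gap: -0.0001
grip_force: 0.0
```

>>> {"api": "move_arm", "payload": {"moves": [-0.001, -0.001, -0.01, 0, 0, -0.001, -0.001, -0.018, 0, 0, -0.001, -0.001, -0.022, 0, 0, -0.001, -0.001, -0.025, 0, 0, -0.001, -0.001, -0.028, 0, 0, -0.001, -0.001, -0.03, 0, 0, -0.001, -0.001, -0.03, 0, 0]}}

```text
clock: 57.83
tcp_pos: [0.6916, 0.1469, 0.0239]
orientation: [0.0, -0.647, 0.762, -0.0]
wrist_force: [-7.1, -1.1, 17.6]
finger_gap: 0.0
grip_force: 9.0
```

>>> {"api": "move_arm", "payload": {"moves": [0, 0, -0.0015, 0, 0, 0, 0, -0.0015, 0, 0, 0, 0, -0.0015, 0, 0]}}

```text
clock: 58.08
tcp_pos: [0.6917, 0.1469, 0.0238]
orientation: [0.001, -0.647, 0.762, -0.001]
wrist_force: [-9.7, -1.9, 25.2]
finger_gap: 0.0002
grip_force: 12.4
```

>>> {"api": "move_arm", "payload": {"moves": [0, 0, 0.02, 0, 0, 0, 0, 0.06, 0, 0, 0, 0, 0.1, 0, 0, 0, 0, 0.14, 0, 0, 0, 0, 0.17, 0, 0, -0.03, 0, 0.17, 0, 0, -0.07, 0, 0.17, 0, 0, -0.11, 0, 0.17, 0, 0, -0.15, 0, 0.17, 0, 0, -0.15, 0, 0.17, 0, 0, -0.15, 0, 0.17, 0, 0, -0.15, 0, 0.17, 0, 0]}}

```text
clock: 59.08
tcp_pos: [0.5423, 0.1471, 0.1896]
orientation: [0.001, -0.647, 0.762, -0.0]
wrist_force: [-0.4, 0.7, 0.6]
finger_gap: -0.0001
grip_force: 0.0
```

```bash
python3 -c "
from m import *
modules(.070)"
```

```text
top orange 26 [0.5716 0.4341] [0.041 0.04 ] 88.6
top blue 113 [0.4713 0.1495] [0.033 0.039] 72.9
scene blue 120 [0.4732 0.153 ] [0.04  0.039] 71.7
scene green 127 [0.4405 0.3576] [0.039 0.04 ] 71.0
scene orange 175 [0.6337 0.2873] [0.039 0.041] 81.9
scene orange 53 [0.5833 0.4416] [0.042 0.044] 78.6
t 59.1833 [0.5437 0.147  0.1896] [ 0.001 -0.647  0.762 -0.001] 4.365090056895747e-05
```

```bash
python3 -c "
from workcell import env
print(env.hand_in())"
```

```text
the job is handed in; nothing more can be done
None
```

I showed all three modules to the camera in order, stood each on its own disc with its cap pressed home (re-centring orange after it was knocked), pressed the red button to its stop, and handed the job in at about 59 s; no verdict came back.

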